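# Ink away before graining

### The job

The stone is about to be grained, so put the open tin of black ink away from the grit in the grey ink locker. First hang the loose loading shelf on the cleat under the locker's spring flap: lead its angled rear strip over the cleat and drop it so that it locks, level with the sill. Then set the slide tray on the shelf, stand the open tin in it, and push the tray in through the flap until it is fully home against the back and the flap has swung shut behind it, only the neck and wooden grip of the tray showing. Keep the open tin upright, leave the lidded tin, the lidded jar and the small gum bottle where they stand, and leave the shelf hanging.

Things in the scene. Friction and masses are not known exactly. Their poses are not given: they have to be found in the camera images.
- ink_locker: Fixed grey steel box on a plinth, 142 mm deep (x), 110 wide (y), 164 high; origin at the centre of its underside, x points into the box (the push direction), z up. Front face: the plane x = -71 mm. Its mouth is 92 mm wide, from the level sill at z = 90 up to z = 150, closed by the flap. Inside, a straight channel of the same width.
- locker_mouth (a point): Middle of the sill at the locker's front face (x = -71, y = 0, z = 90 mm in the locker's frame); same axes as the locker.
- locker_stop (a point): Foot of the locker's inner back wall, the stop for the tray: x = +67, y = 0, z = 90 mm in the locker's frame, 138 mm behind the mouth.
- cleat (a point): Tip of the cleat on the plinth's face under the mouth, 13.5 mm out from the face and 10.5 mm below the sill. The cleat is a fin 80 mm long (y) and 4 mm thick that leans outwards and up at 60 degrees from the horizontal, leaving a V-shaped gap open upwards between fin and face; its screwed flange ends 31 mm below the sill.
- flap (a joint): Steel flap faced with slick nylon, hinged along the top of the mouth, pushed open inwards by the tray: 0 = shut (upright), up to 1.45 rad = swung in and up. Spring and weight shut it (under 1 N at its lower edge; opening it with the loaded tray takes 3 to 10 N, in jerks up to 15). Its lower edge hangs 7 mm over the sill, clear of the tray's flat neck, so it can shut once the pan is fully home.
- shelf_grip (a point): Loose loading shelf of folded aluminium, 0.35 kg, at first level on its feet. Point: middle of its grip rib, 53 mm above the feet, 7 mm below the top; x to its rear (strip) edge, z up. The rib is 22 mm wide (y), 14 high, between two hand slots, each 27 mm wide (y), 44 long, right through. Pinch it across y, fingers down through the slots, opened to 30 to 46 mm. Top 104 wide, 130 long.
- shelf_strip (a point): Lower tip of the shelf's angled strip, 92 mm long (y), 5 thick, sloping down to the rear at 60 degrees under the shelf's rear edge: 63.5 mm behind the grip point (x), 13 mm below it. It drops into the V gap behind the cleat's fin. Hung and locked, the grip point is at x = -138, y = 0, z = 84.5 mm in the locker's frame, x axes alike; the shelf top is 1.5 mm above the sill.
- shelf_foot (a point): Bottom rear edge of the shelf: a flange, 5 mm high, 66.5 mm behind the grip point (x), 53 below it; it bears on the plinth once hung and must pass in below the cleat. To hang: 14 to 22 mm above the locked height and 25 mm out, move in (a tilt of 0.1 rad, front up, leads the strip over the fin), then lower till it stops. Its side lips are 8 mm high, 93 mm apart, for the tray.
- tray_pan (a point): Slide tray, 0.14 kg. Point: centre of its steel pan, 5 mm above the underside; x to the nose (goes in first), z up. Pan 84 x 84 mm with cut nose corners, 76 inside, floor 4 mm thick, walls 10 mm high from the underside; a flat neck 18 mm wide, 4 high runs back to the grip. Home, the nose touches the back wall: this point at x = +25, y = 0, z = 95 mm in the locker's frame.
- tray_grip (a point): The tray's upright wooden grip, 24 mm long (x), 18 wide (y), 30 high from the tray's underside; this point is 18 mm above the underside, 132 mm behind the pan's centre (-x). Pinch it across y to carry the empty tray; push on its rear face, 12 mm behind this point, to slide it. With the tray home the grip stands 24 to 48 mm outside the locker's face.
- open_tin_mid (a point): Centre of the open ink tin, a round tin without lid, black ink inside, 66 mm across, 36 mm high, 0.22 kg; this point is 18 mm up. Grip round the side near the top. It stands in the pan with 5 mm to spare all round. The tins may stand close before the thick litho stone, which begins at about x = 0.73 m in the world and rises about 0.07 m, and 0.1 m from one another.
- lidded_tin_mid (a point): Centre of the ink tin with its lid on, 67 mm across, 46 mm high, this point 23 mm up. Stays where it is.
- ink_jar_mid (a point): Centre of the small dark ink jar with a tin lid, 62 mm across, 54 mm high, this point 27 mm up. Stays where it is.
- gum_bottle_mid (a point): Centre of the small brown bottle with a dark cap, 46 mm across, 105 mm high, this point 52 mm up. Stays where it is.
Not all that is in view belongs to the job. Of the things that look like the part that bears open_tin_mid, the larger one is meant.

How it is judged:
By the outcome, as a careful person would: the job done as asked, in the order asked, and still so for the second after the job is handed in, with the robot touching nothing.
It also fails if it takes over 72 s, if anything falls off the work surface, if the arm or the gripper's body presses on something with over 40 N, if the wrist force passes 120 N, or if a joint passes its speed limit or range.

### The arm

A 6-joint arm with a two-finger parallel gripper is mounted at the origin on a cart in front of the work surface, level with it; the furniture and walls round the work are solid. World frame = base frame: x ahead of the robot, y to its left, z up, the work surface at z = 0. Lengths are in m, angles in rad, forces in N, time in s.
With the tool pointing down it reaches from about 0.325 to 0.775 m from the base axis. Payload 5.5 kg.
Tool frame: the origin (TCP) lies at the very end of the fingers, on their centre line; the grasp point (between the pads) lies 19 mm behind it; z points along the fingers, y is the line along which they close (so a half turn about z gives the same grasp; the last joint's range is limited). The gripper opens to 88 mm and grips with 3 to 60 N. Pads are 20 mm wide; open, the fingers measure 115 mm over their backs; the gripper's body (75 mm by 178 mm) begins 61 mm behind the grasp point.
Start: joints at [-0.057, 0.091, 1.231, -0, 1.82, -0.057], TCP at [0.6, -0, 0.194] pointing down, gripper open.
Joint ranges: [-2.87, 2.87], [-0.86, 2.18], [0.17, 2.46], [-1.51, 4.65], [0.06, 2.69], [-2.65, 2.65]. Speed limits (rad/s): [2.57, 2.57, 3.01, 3.14, 3.14, 3.14].

### API

Orientations are given as a unit quaternion [w, x, y, z].
In Python, from station import ctrl gives the robot as it stands. The module is installed in compiled form; this text tells all that it offers.
- The arm moves only by the tool jog_arm, never from a script. Its argument "plan" is a list of rows, each an object of numbers: "x", "y", "z": the shift along the tool's x, y, z in m; "roll": the turn about the tool's z in rad; "grip": the closure, from 0 (fully open) to 1 (shut). In form: [{"x": .., "y": .., "z": .., "roll": .., "grip": ..}, ...]. A call has 1 to 20 rows; each row shifts and turns the commanded pose from where the row before left it, along the tool's axes as they then stand; what a row does not reach is not made up. A row lasts 1/8 s, in which the tool goes at most 62.5 mm and 10.7 degrees, less where a joint would pass 70% of its speed; a pose out of reach is approached as far as the arm can. A call is refused whole if a number of a shift passes 0.0625 or a number of a turn 0.188, either way. A call with a gripper value outside its range is refused whole. The fingers move at their own pace and stop on an object; "force" is the grip in N (left out, the last holds). Time passes only in rows, so rows that do not move let the fingers close. It gives the time, the measured TCP pose, the force, the opening and the grip force at its end, in the units of the state.
- ctrl.state(): the state, without advancing time (a new reading comes with each control period).
- ctrl.grab_frame(name): name is "scene" or "side" or "wrist"; returns a dict with "pixels" (384x512x3 uint8, red, green, blue), "mtx" (3x3 intrinsics, pixels), "k1" (the pictures are not rectified: a ray, as slopes to the right and down, at radius r is drawn at 1 + k1 r^2 times it, then the intrinsics apply), "rvec" (rotation vector, rad) and "tvec" (3), from world to camera coordinates, as OpenCV has them. Camera axes: x right, y down, z forward; pixel columns grow to the right and rows downward; lengths in m; the calibration is good to about 2 mm. A picture is of the moment at which its call begins. There is no depth.
- ctrl.job_done(): hands the job in; it is judged then, once.
The state is a dict: "clock": time; "q": joint angles; "qd": joint speeds; "effort": joint torques, N m; "position": TCP position; "ee_rot": TCP orientation; "wrist_force": force on the tool from outside, world axes, zero at the start; "ft_torque": the same for the moment, N m; "finger_gap": finger opening in m; "gripper_force": force on a finger pad.
Only numpy, scipy, OpenCV 4.12 (cv2) and the standard library are available. Lean on these libraries where they do the work, as an engineer would, in place of code of your own. Each camera call takes 0.05 s, during which the arm holds its last target. There are 200 camera calls.

## Working session

There is one attempt and no reset: what is moved stays moved. The work goes in short steps, Python scripts to look and compute and a tool call to move; the robot and the scene stay as the last step left them, time stands still between calls to the robot, and variables do not carry over. Pictures are saved under pics/ and viewed, at most 10 in all, crops included, and the job is handed in when it is done.

Besides the shell and the picture viewer there is one more tool, called in YAML: its name, and indented under it one key for each argument. jog_arm: Moves the arm, as the interface text tells. Its arguments: {"type":"object","properties":{"plan":{"type":"array","items":{"type":"object","properties":{"x":{"type":"number"},"y":{"type":"number"},"z":{"type":"number"},"roll":{"type":"number"},"grip":{"type":"number"}}}},"force":{"type":"number"}},"required":["plan"]}

```bash
mkdir -p pics; cat > h.py <<'E'
import numpy as np, cv2
from station import ctrl
def grab(n,save=None):
    f=ctrl.grab_frame(n)
    if save: cv2.imwrite(f'pics/{save}.png',cv2.cvtColor(f['pixels'],cv2.COLOR_RGB2BGR))
    return f
def ray(f,u,v):
    K=f['mtx'];R=cv2.Rodrigues(np.array(f['rvec'],float))[0];t=np.array(f['tvec'],float).ravel()
    p=cv2.undistortPoints(np.array([[[u,v]]],float),np.array(K,float),np.array([f['k1'],0,0,0.]))[0,0]
    return -R.T@t, R.T@np.array([p[0],p[1],1.])
def onz(f,u,v,z):
    o,d=ray(f,u,v); return o+d*(z-o[2])/d[2]
def proj(f,P):
    return cv2.projectPoints(np.array(P,float).reshape(-1,3),np.array(f['rvec'],float),np.array(f['tvec'],float),np.array(f['mtx'],float),np.array([f['k1'],0,0,0.]))[0].reshape(-1,2)
def tri(a,b):
    (o1,d1),(o2,d2)=a,b
    s=np.linalg.lstsq(np.c_[d1,-d2],o2-o1,rcond=None)[0]
    p,q=o1+s[0]*d1,o2+s[1]*d2
    return (p+q)/2,np.linalg.norm(p-q)
E
python3 - <<'E'
from h import *
import pickle
F={n:grab(n) for n in('scene','side','wrist')}
pickle.dump(F,open('F.pkl','wb'))
for n in('scene','side'):
    cv2.imwrite(f'pics/{n}0.png',cv2.resize(cv2.cvtColor(F[n]['pixels'],cv2.COLOR_RGB2BGR),(800,600),interpolation=cv2.INTER_CUBIC))
    o,d=ray(F[n],256,192);print(n,o.round(3),d.round(3),F[n]['mtx'][0][0],F[n]['k1'])
cv2.imwrite('pics/w0.png',cv2.cvtColor(F['wrist']['pixels'],cv2.COLOR_RGB2BGR))
s=ctrl.state();print(s['position'],s['ee_rot'],s['finger_gap'],s['clock'])
E
```

```text
scene [0.121 0.693 0.855] [ 0.372 -0.631 -0.681] 404.44480883586306 0.03984303746511151
side [ 0.578 -1.118  0.644] [-0.026  0.898 -0.439] 468.2517345368022 -0.054378265282685585
[5.99750231e-01 2.64485943e-05 1.92678968e-01] [-5.38085891e-04  7.07102517e-01  7.07110674e-01 -4.85311199e-04] 0.08783891970874938 0.15
```

View pics/scene0.png

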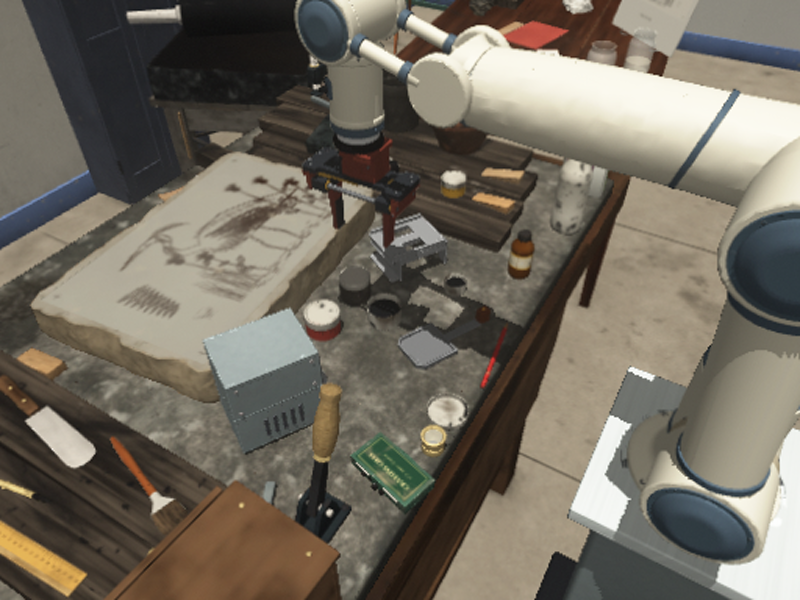

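View pics/side0.png

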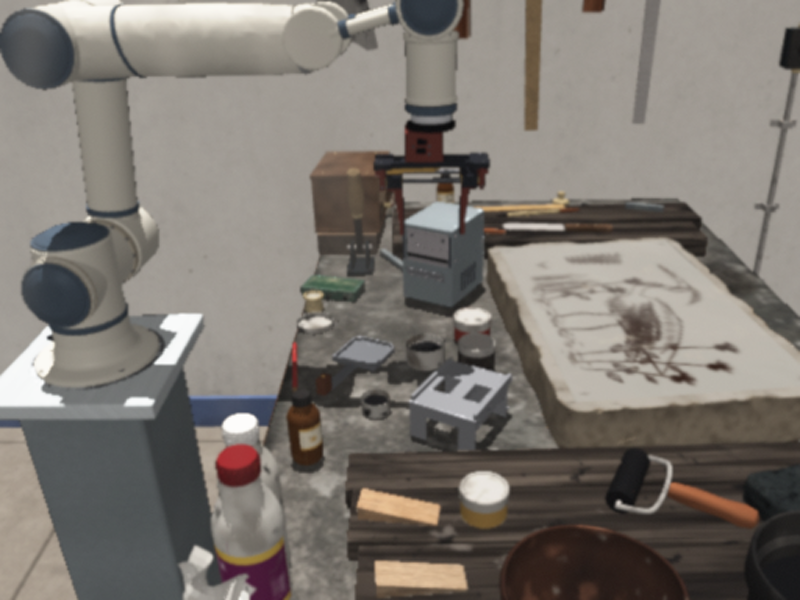

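The scene view shows the locker at (265,380), the open tin at (383,308), the tray at (427,347) with its wooden grip at (484,313), and the shelf at (405,245). In the side view the locker front faces right at (440,255), with the shelf at (460,405), the tray at (365,352) and the tin at (425,352). Next I'll view enlarged crops.

```bash
python3 - <<'E'
import pickle,cv2,numpy as np
F=pickle.load(open('F.pkl','rb'))
def c(n,u0,v0,w,h): return cv2.resize(cv2.cvtColor(F[n]['pixels'],cv2.COLOR_RGB2BGR)[v0:v0+h,u0:u0+w],(400,300) if w*3==h*4 else None,fx=1,fy=1,interpolation=cv2.INTER_CUBIC)
a=c('side',190,195,140,105);b=c('side',230,120,100,75)
d=c('scene',180,130,160,120);e=c('scene',120,190,140,105)
cv2.imwrite('pics/comp.png',np.vstack([np.hstack([a,b]),np.hstack([d,e])]))
E
```

```text
(no output)
```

View pics/comp.png

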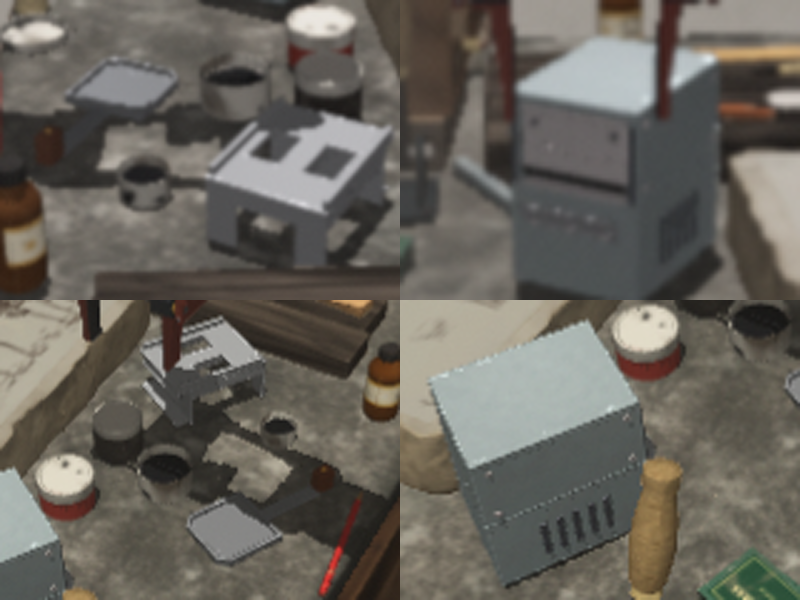

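View pics/w0.png

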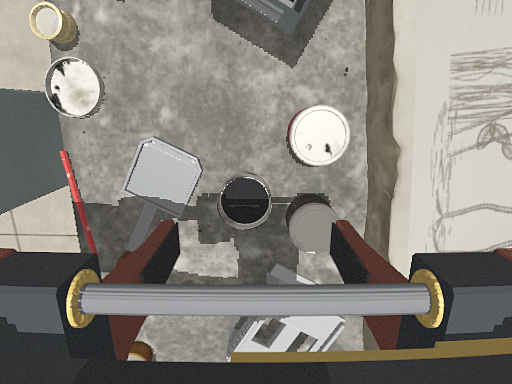

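The crops show the locker front facing the shelf side, the shelf strip facing the tins, and the tray grip as a brown block at scene (309,201). The wrist view shows the open tin at (245,200), the tray at (163,175), the lidded tin at (318,135), the jar at (313,222), and the shelf partly hidden at (300,330).

```bash
python3 - <<'E'
from h import *
import pickle
F=pickle.load(open('F.pkl','rb'))
S,D,W=F['scene'],F['side'],F['wrist']
sc=lambda x,y,o,k:(o[0]+x/k,o[1]+y/k)
print('cam wrist',ray(W,256,192))
print('locker top (scene)')
L=[onz(S,*sc(x,y,(120,190),400/140),.164) for x,y in[(33,79),(190,20),(240,103),(72,165)]]
for p in L:print(p.round(4))
print('side');M=[onz(D,*sc(x,y,(230,120),4),.164) for x,y in[(115,95),(236,122),(318,60),(190,38)]]
for p in M:print(p.round(4))
print('shelf side z.06')
for x,y in[(208,175),(325,213),(390,130)]:print(onz(D,*sc(x,y,(190,195),400/140),.06).round(4))
print('shelf scene');
for x,y in[(140,50),(205,18),(265,50)]:print(onz(S,*sc(x,y,(180,130),2.5),.06).round(4))
print('tin',onz(W,245,200,.036),'lid',onz(W,318,135,.046),'jar',onz(W,313,222,.054))
print('tray',[onz(W,u,v,.01).round(4) for u,v in[(152,137),(201,170),(123,190),(181,218)]])
print('grip',tri(ray(S,309,201),ray(D,207,246)))
print('bottle',tri(ray(S,333,165),ray(D,196,270)))
E
```

```text
cam wrist (array([0.60089527, 0.07331145, 0.38392688]), array([ 0.00293898, -0.26622608, -0.96391894]))
locker top (scene)
[0.7043 0.2757 0.164 ]
[0.6369 0.1551 0.164 ]
[0.5426 0.212  0.164 ]
[0.6155 0.3279 0.164 ]
side
[0.552  0.1875 0.164 ]
[0.6385 0.1278 0.164 ]
[0.7078 0.2573 0.164 ]
[0.6106 0.3158 0.164 ]
shelf side z.06
[ 0.5635 -0.2493  0.06  ]
[ 0.6504 -0.3015  0.06  ]
[ 0.7119 -0.1874  0.06  ]
shelf scene
[ 0.7123 -0.1839  0.06  ]
[ 0.675  -0.2888  0.06  ]
[ 0.572  -0.2661  0.06  ]
tin [ 0.58878875 -0.03273051  0.036     ] lid [0.67024903 0.04522508 0.046     ] jar [ 0.66818962 -0.05396186  0.054     ]
tray [array([0.4742, 0.0401, 0.01  ]), array([ 0.5329, -0.0013,  0.01  ]), array([ 0.4302, -0.0273,  0.01  ]), array([ 0.5035, -0.0655,  0.01  ])]
grip (array([ 0.42317001, -0.13228186,  0.01404393]), np.float64(0.0005088708775691853))
bottle (array([ 0.41628845, -0.28396808,  0.04909541]), np.float64(0.003625150822870794))
```

```bash
python3 - <<'E'
from h import *
import pickle
F=pickle.load(open('F.pkl','rb'))
S,D=F['scene'],F['side']
sc=lambda x,y,o,k:(o[0]+x/k,o[1]+y/k)
A=[sc(x,y,(120,190),400/140) for x,y in[(240,103),(190,20),(33,79)]]
B=[sc(x,y,(230,120),4) for x,y in[(115,95),(236,122),(318,60)]]
for a,b in zip(A,B):
  p,e=tri(ray(S,*a),ray(D,*b));print(p.round(4),e.round(4))
# bottom corners
print(onz(S,*sc(107,285,(120,190),400/140),0), onz(S,*sc(228,233,(120,190),400/140),0), onz(D,*sc(117,272,(230,120),4),0))
E
```

```text
[0.5498 0.2063 0.1561] 0.0041
[0.6408 0.1496 0.1564] 0.0029
[0.7091 0.2724 0.1586] 0.0003
[0.61747919 0.32572037 0.        ] [0.5600219  0.23021278 0.        ] [5.49406116e-01 2.27285204e-01 1.11022302e-16]
```

jog_arm:
  plan:
    - {"x": -0.045, "y": 0.003, "z": -0.02, "grip": 0}
    - {"x": -0.055, "y": 0.003, "z": -0.02}
    - {"x": -0.055, "y": 0.003, "z": -0.02}
    - {"x": -0.055, "y": 0.003, "z": -0.02}
    - {"x": -0.05, "y": 0.003, "z": -0.02, "roll": 0}
    - {"roll": 0.169}
    - {"roll": 0.169}
    - {"roll": 0.168}
    - {"roll": 0}
    - {"roll": 0}

```text
invalid input
```

```bash
python3 - <<'E'
from h import *
import pickle
f=grab('wrist','w1');pickle.dump(f,open('W1.pkl','wb'))
s=ctrl.state();print(s['position'],s['ee_rot'],s['clock'],s['q'])
E
```

```text
[5.99783521e-01 1.97927263e-05 1.92830976e-01] [-4.71561678e-04  7.07102069e-01  7.07111218e-01 -4.09225026e-04] 0.2 [-5.66955354e-02  9.16030131e-02  1.23140622e+00  1.79789578e-05
  1.81983204e+00 -5.67040535e-02]
```

View pics/w1.png

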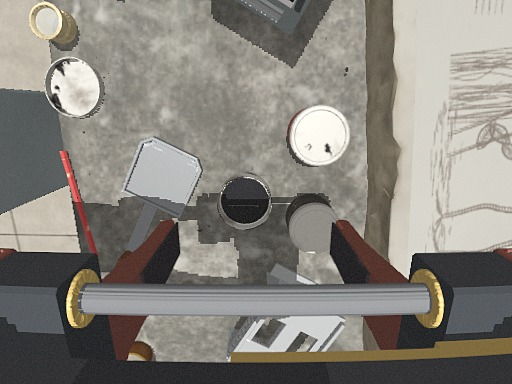

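The call was refused, so the arm hasn't moved and the picture is unchanged. I'll fill in every field in each row.

jog_arm:
  plan:
    - {"x": -0.045, "y": 0.003, "z": -0.02, "roll": 0, "grip": 0}
    - {"x": -0.055, "y": 0.003, "z": -0.02, "roll": 0, "grip": 0}
    - {"x": -0.055, "y": 0.003, "z": -0.02, "roll": 0, "grip": 0}
    - {"x": -0.055, "y": 0.003, "z": -0.02, "roll": 0, "grip": 0}
    - {"x": -0.05, "y": 0.003, "z": -0.02, "roll": 0, "grip": 0}
    - {"x": 0, "y": 0, "z": 0, "roll": 0.169, "grip": 0}
    - {"x": 0, "y": 0, "z": 0, "roll": 0.169, "grip": 0}
    - {"x": 0, "y": 0, "z": 0, "roll": 0.168, "grip": 0}
    - {"x": 0, "y": 0, "z": 0, "roll": 0, "grip": 0}
  force: 20

```text
clock: 1.32
position: [0.615, -0.2601, 0.2932]
ee_rot: [-0.0, 0.861, 0.508, -0.0]
wrist_force: [0.1, -0.4, 0.2]
finger_gap: 0.0879
gripper_force: 0.0
```

```bash
python3 - <<'E'
from h import *
import pickle
F={n:grab(n) for n in('scene','side','wrist')}
pickle.dump(F,open('F1.pkl','wb'))
cv2.imwrite('pics/w2.png',cv2.resize(cv2.cvtColor(F['wrist']['pixels'],cv2.COLOR_RGB2BGR),(800,600),interpolation=cv2.INTER_CUBIC))
E
```

```text
(no output)
```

View pics/w2.png

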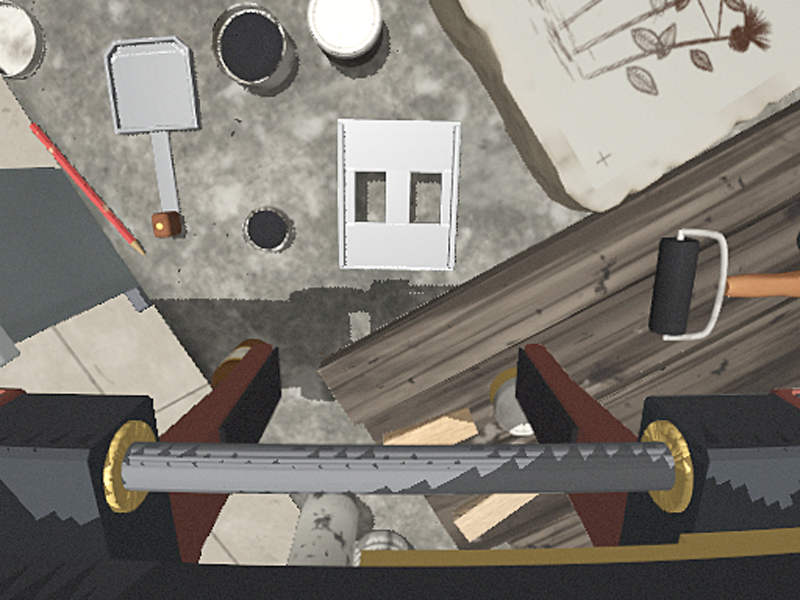

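The wrist view, in 800-wide pixels, shows the shelf from above with slots at (355..385,171..222) and (410..440,172..223). The tray pan is at (155,85) with its grip at (165,225), the large open tin at (252,47), and a small open tin at (267,229) that isn't part of the job.

```bash
python3 - <<'E'
from h import *
import pickle
f=pickle.load(open('F1.pkl','rb'))['wrist'];k=1.5625
P=lambda u,v,z:onz(f,u/k,v/k,z)
sl=[P(u,v,.06) for u,v in[(355,171),(385,171),(385,222),(355,222),(410,172),(440,172),(440,223),(411,223)]]
sl=np.array(sl);c=sl.mean(0);print('slot c',c.round(4))
for i,j in[(0,3),(1,2),(4,7),(5,6)]:
  d=sl[i]-sl[j];print(np.linalg.norm(d),np.degrees(np.arctan2(d[1],d[0])))
print('rib w',np.linalg.norm(sl[1]-sl[4]))
t=[P(*p,.06) for p in[(338,119),(462,122),(455,270),(340,268)]]
for p in t:print(p.round(4))
print('yaws',[np.degrees(np.arctan2(*(t[i]-t[j])[1::-1])) for i,j in[(0,3),(1,2)]])
g=f['pixels']
# pan: bbox outer rim z=.01
pan=[P(*p,.010) for p in[(107,48),(197,128),(113,133),(190,45)]]
print('pan corners',np.round(pan,4)); 
print('neck/grip top z.03',P(160,224,.03).round(4), 'neck at pan',P(161,131,.004).round(4))
print('tin top',P(252,44,.036).round(4),'lid',P(344,20,.046))
E
```

```text
slot c [ 0.6392 -0.2162  0.06  ]
0.04416808642863688 59.97054728378185
0.044138836972154094 60.833981540883826
0.0441928172493629 62.708742877751384
0.04420546635667084 62.41812436348006
rib w 0.02172420496746213
[ 0.6264 -0.1343  0.06  ]
[ 0.7175 -0.1872  0.06  ]
[ 0.6537 -0.2987  0.06  ]
[ 0.5625 -0.2464  0.06  ]
yaws [np.float64(60.29799829703247), np.float64(60.19131172742852)]
pan corners [[ 0.4659  0.0376  0.01  ]
 [ 0.5009 -0.0671  0.01  ]
 [ 0.4254 -0.0286  0.01  ]
 [ 0.5366 -0.0017  0.01  ]]
neck/grip top z.03 [ 0.4249 -0.1277  0.03  ] neck at pan [ 0.4661 -0.0497  0.004 ]
tin top [ 0.5911 -0.0395  0.036 ] lid [ 0.67045528 -0.06548397  0.046     ]
```

jog_arm:
  plan:
    - {"x": 0.05, "y": 0, "z": 0.03, "roll": 0, "grip": 0.59}
    - {"x": 0, "y": 0, "z": 0.05, "roll": 0, "grip": 0.59}
    - {"x": 0, "y": 0, "z": 0.05, "roll": 0, "grip": 0.59}
    - {"x": 0, "y": 0, "z": 0.05, "roll": 0, "grip": 0.59}
    - {"x": 0, "y": 0, "z": 0, "roll": 0, "grip": 0.59}
    - {"x": 0, "y": 0, "z": 0, "roll": 0, "grip": 0.59}
  force: 40

```text
clock: 2.22
position: [0.6401, -0.2166, 0.1162]
ee_rot: [0.001, 0.861, 0.508, 0.001]
wrist_force: [-0.2, -0.2, 1.8]
finger_gap: 0.0366
gripper_force: 0.0
```

jog_arm:
  plan:
    - {"x": 0, "y": 0, "z": 0.05, "roll": 0, "grip": 0.59}
    - {"x": 0, "y": 0, "z": 0.03, "roll": 0, "grip": 0.59}
    - {"x": 0, "y": 0, "z": 0, "roll": 0, "grip": 0.59}
    - {"x": 0, "y": 0, "z": 0, "roll": 0, "grip": 1}
    - {"x": 0, "y": 0, "z": 0, "roll": 0, "grip": 1}
    - {"x": 0, "y": 0, "z": 0, "roll": 0, "grip": 1}

```text
clock: 2.98
position: [0.6401, -0.2166, 0.0355]
ee_rot: [0.001, 0.862, 0.508, 0.001]
wrist_force: [0.5, -0.3, 0.0]
finger_gap: 0.0093
gripper_force: 0.0
```

```bash
python3 - <<'E'
from h import *
import pickle
F={n:grab(n) for n in('scene','side','wrist')}
pickle.dump(F,open('F2.pkl','wb'))
s=ctrl.state();print(s['finger_gap'],s['gripper_force'],s['position'])
b=lambda n:cv2.cvtColor(F[n]['pixels'],cv2.COLOR_RGB2BGR)
a=cv2.resize(b('side')[190:300,240:350],(400,400),interpolation=cv2.INTER_CUBIC)
w=cv2.resize(b('wrist'),(400,300));w=cv2.copyMakeBorder(w,0,100,0,0,0)
cv2.imwrite('pics/g1.png',np.hstack([a,w]))
E
```

```text
0.0009564909539388408 0.0 [ 0.6394415  -0.21632908  0.03405226]
```

View pics/g1.png

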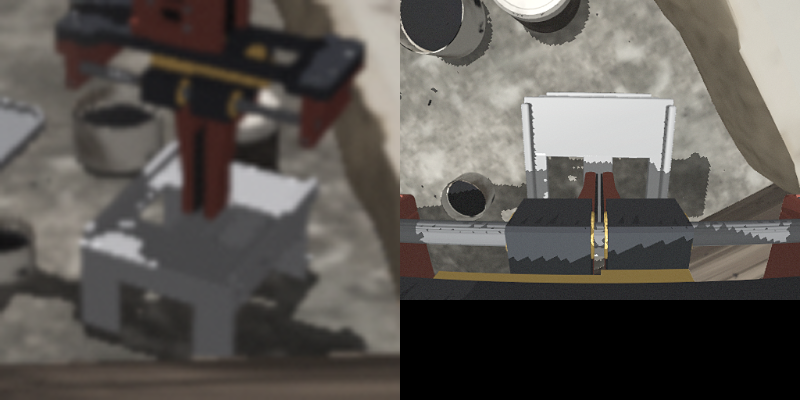

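```bash
python3 - <<'E'
from h import *
import pickle
F=pickle.load(open('F2.pkl','rb'))
print('side crop px of TCP heights:')
for z in(.034,.05,.06,.08,.1):
  p=proj(F['side'],[.6394,-.2163,z])[0];w=proj(F['wrist'],[.6394,-.2163,z])[0]
  print(z,((p-[240,190])*400/110).round(),(w*400/512+[400,0]).round())
s=ctrl.state();print(s['wrist_force'],s['q'])
# TCP rel to camera in the first frames
E
```

```text
side crop px of TCP heights:
0.034 [204. 244.] [598. 173.]
0.05 [204. 223.] [598. 180.]
0.06 [204. 210.] [598. 185.]
0.08 [205. 183.] [598. 197.]
0.1 [205. 155.] [598. 213.]
[-0.03364355  0.3396783  -0.03250931] [-3.76601329e-01  3.15970925e-01  1.25833284e+00 -1.68198264e-05
  1.56663147e+00  1.29337887e-01]
```

```bash
python3 - <<'E'
from h import *
import pickle
F=pickle.load(open('F2.pkl','rb'))
def red(n,u0,u1,v0,v1):
  p=F[n]['pixels'][v0:v1,u0:u1].astype(int)
  m=(p[...,0]>1.6*p[...,1])&(p[...,0]>40)
  for i,r in enumerate(m): print(v0+i,''.join('#' if x else '.' for x in r))
red('side',280,315,225,262)
red('wrist',230,285,195,260)
a=F['wrist'];
for du in(-.045,-.0135,0,.0135,.045):
  print(du,[proj(a,[.6394+.875*du,-.2163-.483*du,z])[0].round(1).tolist() for z in(.034,.06)])
E
```

```text
225 .........######.########...........
226 ..........####..########...........
227 ..........###...########...........
228 ..........###....#######...........
229 ..........###...########...........
230 ..........###....#######...........
231 ..........###....#######...........
232 ...........##....#######...........
233 ...........##....#######...........
234 ...........##....######............
235 ...........##....#####.............
236 ...........##....#####.............
237 ...........##....#####.............
238 ...........##...######.............
239 ...........##....#####.............
240 ...........##....#####.............
241 ...........##....#####.............
242 ...........##...######.............
243 ...........##....#####.............
244 ...........##...######.............
245 ...........##....####..............
246 ...........##...#####..............
247 ...........#.....###...............
248 .................##................
249 ...................................
250 ...................................
251 ...................................
252 ................
[... 3774 characters left out ...]
.#..#..###.##...#..##....
252 ##...##.###.###.##.............#.####.####.####.###....
253 #############.##...............#.######.#.##...#.###...
254 ................#.#............###.....................
255 ................##.............###.....................
256 ................###.............##.....................
257 ................###............###.....................
258 .................##............###.....................
259 ................###............###.....................
-0.045 [[187.3, 221.5], [178.1, 237.2]]
-0.0135 [[233.8, 221.5], [231.0, 237.3]]
0 [[253.8, 221.5], [253.7, 237.3]]
0.0135 [[273.8, 221.4], [276.5, 237.2]]
0.045 [[320.3, 221.3], [329.4, 236.9]]
```

```bash
python3 - <<'E'
from h import *
import pickle
F=pickle.load(open('F2.pkl','rb'));a=F['wrist']
for P in([.6264,-.1343,.06],[.7175,-.1872,.06]): print((proj(a,P)[0]*400/512+[400,0]).round(1))
print(ray(a,256,192)[0], ctrl.state()['position'])
# check FK-free: fingers in side: known gripper features
b=pickle.load(open('F.pkl','rb'))['side']
p=b['pixels'].astype(int);m=(p[...,0]>1.6*p[...,1])&(p[...,0]>40)
v,u=np.nonzero(m[90:165,250:320]);print('first side: lowest red', (v+90).max(), u[v==v.max()]+250, proj(b,[[.6,-0.01,.1928],[.644,0,.1928],[.5565,0,.1928],[.6575,0,.1928]]).round(1).tolist())
for uu in range(250,320): 
  c=np.nonzero(m[90:165,uu])[0]
  if len(c): print(uu,c.max()+90,end='; ')
E
```

```text
[524.   97.4]
[676.4 100.5]
[ 0.67531956 -0.15206817  0.22582997] [ 0.6394415  -0.21632908  0.03405226]
first side: lowest red 148 [295 313 314 315 316 317 318 319] [[276.5, 159.7], [293.5, 157.9], [259.4, 158.5], [298.8, 157.8]]
253 123; 254 129; 255 138; 256 140; 257 147; 260 102; 261 103; 262 103; 263 103; 264 103; 265 103; 266 103; 267 103; 268 103; 269 103; 270 103; 271 103; 272 103; 273 103; 274 103; 275 103; 276 103; 277 103; 278 103; 279 102; 280 102; 281 102; 282 121; 283 121; 284 121; 285 121; 286 121; 287 121; 295 148; 296 147; 297 131; 298 124; 306 110; 307 117; 308 117; 309 111; 310 110; 311 147; 312 147; 313 148; 314 148; 315 148; 316 148; 317 148; 318 148; 319 148;
```

The closed fingers touched nothing, and in the side view they end about 26 mm above the reported TCP. I'll reopen them, go deeper (still clear of the table either way) and pinch again.

jog_arm:
  plan:
    - {"x": 0, "y": 0, "z": 0, "roll": 0, "grip": 0.59}
    - {"x": 0, "y": 0, "z": 0, "roll": 0, "grip": 0.59}
    - {"x": 0, "y": 0, "z": 0, "roll": 0, "grip": 0.59}
    - {"x": 0, "y": 0, "z": 0.01, "roll": 0, "grip": 0.59}
    - {"x": 0, "y": 0, "z": 0.012, "roll": 0, "grip": 0.59}
    - {"x": 0, "y": 0, "z": 0, "roll": 0, "grip": 0.59}

```text
clock: 3.88
position: [0.638, -0.2158, 0.009]
ee_rot: [-0.002, 0.862, 0.508, -0.001]
wrist_force: [-0.4, 0.8, 0.4]
finger_gap: 0.0359
gripper_force: 0.0
```

jog_arm:
  plan:
    - {"x": 0, "y": 0, "z": 0, "roll": 0, "grip": 1}
    - {"x": 0, "y": 0, "z": 0, "roll": 0, "grip": 1}
    - {"x": 0, "y": 0, "z": 0, "roll": 0, "grip": 1}

```text
clock: 4.25
position: [0.6393, -0.2163, 0.0119]
ee_rot: [0.0, 0.862, 0.508, 0.0]
wrist_force: [-1.1, 0.7, -0.4]
finger_gap: 0.022
gripper_force: 40.0
```

jog_arm:
  plan:
    - {"x": 0, "y": 0, "z": -0.02, "roll": 0, "grip": 1}
    - {"x": 0, "y": 0, "z": -0.04, "roll": 0, "grip": 1}
    - {"x": 0, "y": 0, "z": -0.05, "roll": 0, "grip": 1}
    - {"x": 0, "y": 0, "z": -0.04, "roll": 0, "grip": 1}
    - {"x": 0.02, "y": -0.024, "z": 0, "roll": 0, "grip": 1}
    - {"x": 0.036, "y": -0.043, "z": 0, "roll": 0, "grip": 1}
    - {"x": 0.036, "y": -0.043, "z": 0, "roll": 0, "grip": 1}
    - {"x": 0.036, "y": -0.043, "z": 0, "roll": 0, "grip": 1}
    - {"x": 0.036, "y": -0.043, "z": 0, "roll": 0, "grip": 1}
    - {"x": 0.02, "y": -0.025, "z": 0, "roll": 0, "grip": 1}
    - {"x": 0.0, "y": 0, "z": 0, "roll": 0, "grip": 1}
    - {"x": 0.0, "y": 0, "z": 0, "roll": 0, "grip": 1}

```text
clock: 5.75
position: [0.5354, 0.0514, 0.1623]
ee_rot: [0.0, 0.862, 0.508, 0.0]
wrist_force: [-0.0, -0.2, -4.4]
finger_gap: 0.0218
gripper_force: 40.0
```

```bash
python3 - <<'E'
from h import *
import pickle
F=pickle.load(open('F1.pkl','rb'))
G={n:grab(n) for n in('scene','side','wrist')};pickle.dump(G,open('F3.pkl','wb'))
b=lambda f:cv2.cvtColor(f['pixels'],cv2.COLOR_RGB2BGR)
R=lambda i,x,y,w,h:cv2.resize(b(i)[y:y+h,x:x+w],(400,300),interpolation=cv2.INTER_CUBIC)
A=np.hstack([R(F['side'],250,120,80,60),R(F['scene'],120,190,120,90)])
B=np.hstack([R(G['side'],230,110,120,90),R(G['wrist'],0,0,512,384)])
cv2.imwrite('pics/g3.png',np.vstack([A,B]))
print(ctrl.state()['wrist_force'],ctrl.state()['finger_gap'])
E
```

```text
[ 0.2799673   0.01430306 -3.71766221] 0.02175203600627346
```

View pics/g3.png

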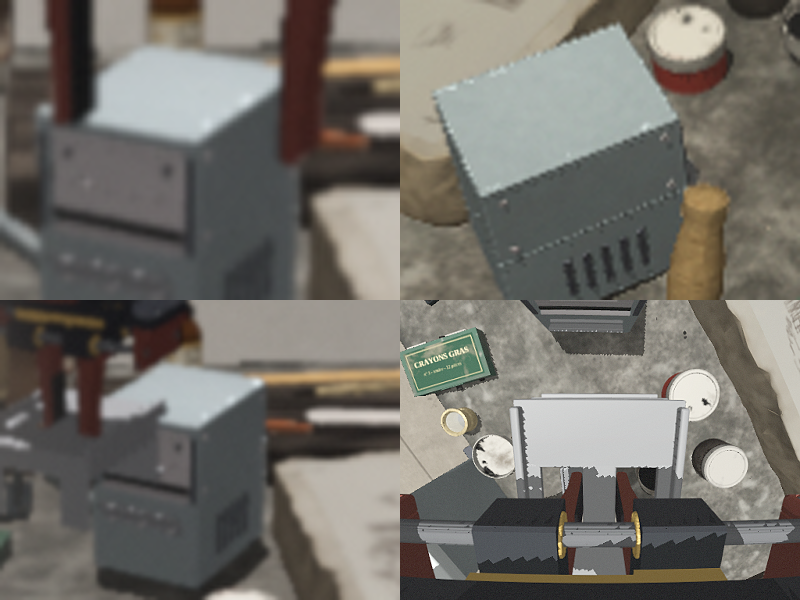

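The crops show the locker top corners in the scene crop at (435,95), (617,25), (683,122) and (480,197). The shelf hangs level in the gripper, and the wrist view catches the locker front and cleat at the top edge, around (590,325). I'll zoom in there and compute the corners.

```bash
python3 - <<'E'
from h import *
import pickle
F=pickle.load(open('F1.pkl','rb'));G=pickle.load(open('F3.pkl','rb'))
S=F['scene']
C=np.array([onz(S,120+x/3.3333,190+y/3.3333,.164) for x,y in[(35,95),(217,25),(283,122),(80,197)]])
print(C.round(4));c=C.mean(0);print('c',c)
for i,j in[(0,1),(3,2),(2,1),(3,0)]:
  d=C[i]-C[j];print(i,j,np.linalg.norm(d).round(4),np.degrees(np.arctan2(d[1],d[0])).round(1))
D=G['side']
for n,(x,y) in dict(fr=(196,132),br=(265,80)).items(): print(n,onz(D,230+x/3.333,110+y/3.333,.164).round(4))
print('tri fr',tri(ray(S,120+217/3.333,190+25/3.333),ray(D,230+196/3.333,110+132/3.333)))
w=cv2.cvtColor(G['wrist']['pixels'],cv2.COLOR_RGB2BGR)[0:75,160:330]
cv2.imwrite('pics/g4.png',cv2.resize(w,None,fx=4.7,fy=4.7,interpolation=cv2.INTER_CUBIC))
E
```

```text
[[0.7045 0.2789 0.164 ]
 [0.6388 0.1583 0.164 ]
 [0.5399 0.2123 0.164 ]
 [0.6152 0.3321 0.164 ]]
c [0.62458449 0.24540987 0.164     ]
0 1 0.1374 61.4
3 2 0.1415 57.8
2 1 0.1127 151.4
3 0 0.1039 149.2
fr [0.6383 0.1349 0.164 ]
br [0.7086 0.2666 0.164 ]
tri fr (array([0.6409096 , 0.15402454, 0.15783549]), np.float64(0.004004528591513311))
```

View pics/g4.png

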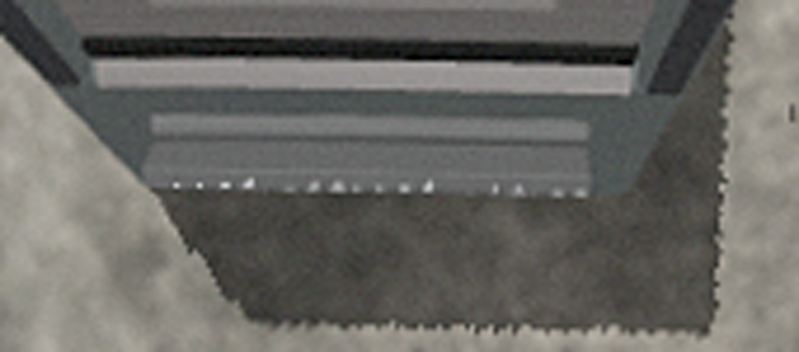

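The zoom shows the sill front edge running from (97,88) to (632,96), and the cleat fin from (152,113) to (588,122).

```bash
python3 - <<'E'
from h import *
import pickle
f=pickle.load(open('F3.pkl','rb'))['wrist']
s=ctrl.state();print(s['position'],s['ee_rot'])
q=s['ee_rot'];yaw=np.arctan2(2*q[1]*q[2],q[1]**2-q[2]**2);print('tool yaw',np.degrees(yaw))
P=lambda u,v,z:onz(f,160+u/4.7,v/4.7,z)
def rep(n,a,b):
  d=b-a;m=(a+b)/2;print(n,'len',np.linalg.norm(d).round(4),'yaw',(np.degrees(np.arctan2(d[1],d[0]))+90).round(2),'mid',m.round(4));return m
for z in(.084,.09,.096): m=rep(f'sill{z}',P(97,88,z),P(632,96,z))
m=rep('sill',P(97,88,.09),P(632,96,.09))
for z in(.075,.0795,.083): rep(f'tip{z}',P(152,113,z),P(588,122,z))
rep('tip low',P(150,135,.078),P(590,141,.078))
# shelf strip rear end / corners of shelf in wrist view: comp (514,405),(687,405) top z?
top=s['position'][2]+.048
a=onz(f,(518-400)*1.28,(401-300)*1.28,top);b=onz(f,(685-400)*1.28,(403-300)*1.28,top);mm=rep('shelf rear',a,b)
X=np.array([np.cos(yaw),np.sin(yaw),0])
print('rear rel to tcp',(mm-s['position'])@X)
E
```

```text
[0.53540183 0.05073371 0.16158756] [ 8.12137726e-05  8.61997730e-01  5.06912111e-01 -1.34832052e-04]
tool yaw 60.91673091192528
sill0.084 len 0.0925 yaw 59.9 mid [0.5938 0.1836 0.084 ]
sill0.09 len 0.0904 yaw 59.9 mid [0.5933 0.1821 0.09  ]
sill0.096 len 0.0883 yaw 59.9 mid [0.5928 0.1806 0.096 ]
sill len 0.0904 yaw 59.9 mid [0.5933 0.1821 0.09  ]
tip0.075 len 0.0781 yaw 59.62 mid [0.5933 0.1816 0.075 ]
tip0.0795 len 0.0768 yaw 59.62 mid [0.593  0.1806 0.0795]
tip0.083 len 0.0758 yaw 59.62 mid [0.5927 0.1797 0.083 ]
tip low len 0.0781 yaw 60.0 mid [0.5914 0.178  0.078 ]
shelf rear len 0.1004 yaw 60.26 mid [0.5682 0.1057 0.2096]
rear rel to tcp 0.06395670645692067
```

```bash
python3 - <<'E'
from h import *
import pickle
f=pickle.load(open('F3.pkl','rb'))['wrist']
print('cam',ray(f,256,192)[0])
P=lambda u,v,z:onz(f,160+u/4.7,v/4.7,z)
y=np.radians(60.2);X=np.array([np.cos(y),np.sin(y)]);Y=np.array([-X[1],X[0]])
s=np.array([.5933,.1821])
for v,zs,a,b in[(60,(.09,),92,632),(92,(.09,),97,632),(117,(.09,.0795,.07),152,588),(138,(.0795,.07),150,590),(143,(.0795,.07),146,590),(165,(.08,.06),143,590),(188,(.0795,.06,.03,0),155,632)]:
  for z in zs:
    p,q=P(a,v,z)[:2],P(b,v,z)[:2];m=(p+q)/2-s
    print(v,z,'len',np.linalg.norm(p-q).round(4),'out',(-m@X).round(4),'lat',(m@Y).round(4))
print('TCP rel sill', (np.array([.5354,.0507])-s)@X,(np.array([.5354,.0507])-s)@Y)
E
```

```text
cam [0.57142566 0.11507335 0.35314205]
60 0.09 len 0.0909 out -0.0051 lat 0.0004
92 0.09 len 0.0904 out -0.0 lat 0.0
117 0.09 len 0.0738 out 0.004 lat -0.001
117 0.0795 len 0.0768 out 0.0014 lat -0.0004
117 0.07 len 0.0795 out -0.0009 lat 0.0
138 0.0795 len 0.0777 out 0.0049 lat -0.0004
138 0.07 len 0.0804 out 0.0027 lat 0.0
143 0.0795 len 0.0785 out 0.0057 lat -0.0001
143 0.07 len 0.0812 out 0.0035 lat 0.0004
165 0.08 len 0.0791 out 0.0095 lat 0.0001
165 0.06 len 0.0849 out 0.0051 lat 0.0012
188 0.0795 len 0.0848 out 0.0131 lat -0.0046
188 0.06 len 0.0908 out 0.0091 lat -0.004
188 0.03 len 0.1001 out 0.003 lat -0.0029
188 0 len 0.1094 out -0.0031 lat -0.0018
TCP rel sill -0.1427991729161727 -0.015058758728959752
```

jog_arm:
  plan:
    - {"x": 0.025, "y": -0.008, "z": 0, "roll": 0.008, "grip": 1}
    - {"x": 0.025, "y": -0.008, "z": 0, "roll": 0, "grip": 1}
    - {"x": 0, "y": 0, "z": 0.04, "roll": 0, "grip": 1}
    - {"x": 0, "y": 0, "z": 0.04, "roll": 0, "grip": 1}
    - {"x": 0, "y": 0, "z": 0.02, "roll": 0, "grip": 1}
    - {"x": 0, "y": 0, "z": 0, "roll": 0, "grip": 1}
    - {"x": 0, "y": 0, "z": 0, "roll": 0, "grip": 1}

```text
clock: 6.78
position: [0.5468, 0.103, 0.0636]
ee_rot: [0.001, 0.864, 0.504, 0.001]
wrist_force: [0.9, -0.3, -4.0]
finger_gap: 0.0216
gripper_force: 40.0
```

```bash
cat >> h.py <<'E'
S0=np.array([.5933,.1821]);_y=np.radians(60);LX=np.array([np.cos(_y),np.sin(_y)]);LY=np.array([-LX[1],LX[0]])
def rel():
    s=ctrl.state();d=s['position'][:2]-S0;q=s['ee_rot']
    print('locker-frame TCP from sill: X %.4f Y %.4f z %.4f yaw %.2f'%(d@LX,d@LY,s['position'][2],np.degrees(np.arctan2(2*q[1]*q[2],q[1]**2-q[2]**2))),'F',np.round(s['wrist_force'],1),'gap',round(s['finger_gap'],4),'t',s['clock'])
E
python3 - <<'E'
from h import *
import pickle
rel()
G={n:grab(n) for n in('scene','side','wrist')};pickle.dump(G,open('F4.pkl','wb'))
E
```

```text
locker-frame TCP from sill: X -0.0917 Y 0.0008 z 0.0636 yaw 60.52 F [ 0.9 -0.3 -4. ] gap 0.0216 t 6.775
```

jog_arm:
  plan:
    - {"x": 0.008, "y": 0, "z": 0, "roll": 0, "grip": 1}
    - {"x": 0.008, "y": 0, "z": 0, "roll": 0, "grip": 1}
    - {"x": 0.008, "y": 0, "z": 0, "roll": 0.005, "grip": 1}
    - {"x": 0, "y": 0, "z": 0, "roll": 0, "grip": 1}
    - {"x": 0, "y": 0, "z": 0, "roll": 0, "grip": 1}

```text
clock: 7.55
position: [0.5573, 0.1241, 0.0613]
ee_rot: [0.0, 0.865, 0.502, -0.0]
wrist_force: [-0.1, -0.0, -4.8]
finger_gap: 0.0218
gripper_force: 40.0
```

```bash
python3 -c "
from h import *
rel()"
```

```text
locker-frame TCP from sill: X -0.0682 Y 0.0022 z 0.0613 yaw 60.28 F [-0.1 -0.  -4.8] gap 0.0218 t 7.55
```

jog_arm:
  plan:
    - {"x": 0, "y": 0.001, "z": 0.004, "roll": 0, "grip": 1}
    - {"x": 0, "y": 0, "z": 0.004, "roll": 0, "grip": 1}
    - {"x": 0, "y": 0, "z": 0.003, "roll": 0, "grip": 1}
    - {"x": 0, "y": 0, "z": 0.003, "roll": 0, "grip": 1}
    - {"x": 0, "y": 0, "z": 0, "roll": 0, "grip": 1}

```text
clock: 8.18
position: [0.5581, 0.1236, 0.0472]
ee_rot: [-0.0, 0.865, 0.502, -0.0]
wrist_force: [-0.2, 0.3, -4.0]
finger_gap: 0.0216
gripper_force: 40.0
```

jog_arm:
  plan:
    - {"x": 0, "y": 0, "z": 0.002, "roll": 0, "grip": 1}
    - {"x": 0, "y": 0, "z": 0.002, "roll": 0, "grip": 1}
    - {"x": 0, "y": 0, "z": 0.002, "roll": 0, "grip": 1}
    - {"x": 0, "y": 0, "z": 0, "roll": 0, "grip": 1}

```text
clock: 8.68
position: [0.5594, 0.1246, 0.0429]
ee_rot: [0.0, 0.865, 0.502, 0.002]
wrist_force: [2.4, 5.3, 3.3]
finger_gap: 0.0215
gripper_force: 40.0
```

```bash
python3 -c "
from h import *
rel()"
```

```text
locker-frame TCP from sill: X -0.0667 Y 0.0006 z 0.0429 yaw 60.28 F [2.4 5.3 3.3] gap 0.0215 t 8.675
```

jog_arm:
  plan:
    - {"x": 0.001, "y": 0, "z": 0.003, "roll": 0, "grip": 1}
    - {"x": 0, "y": 0, "z": 0.002, "roll": 0, "grip": 1}
    - {"x": 0, "y": 0, "z": 0, "roll": 0, "grip": 1}

```text
clock: 9.05
position: [0.5595, 0.1246, 0.0426]
ee_rot: [0.001, 0.865, 0.502, 0.002]
wrist_force: [-10.4, -0.2, 25.9]
finger_gap: 0.0219
gripper_force: 40.0
```

```bash
python3 -c "
from h import *
rel()"
```

```text
locker-frame TCP from sill: X -0.0667 Y 0.0005 z 0.0426 yaw 60.26 F [-10.4  -0.2  25.9] gap 0.0219 t 9.05
```

The shelf is seated: it takes 26 N without moving and is at the expected height. Releasing it and going to the tray.

jog_arm:
  plan:
    - {"x": -0.001, "y": 0, "z": -0.005, "roll": 0, "grip": 0.59}
    - {"x": 0, "y": 0, "z": 0, "roll": 0, "grip": 0.59}
    - {"x": 0, "y": 0, "z": 0, "roll": 0, "grip": 0.59}
    - {"x": 0, "y": 0, "z": -0.03, "roll": 0, "grip": 0.59}
    - {"x": 0, "y": 0, "z": -0.05, "roll": 0, "grip": 0.59}
    - {"x": 0, "y": 0, "z": -0.06, "roll": 0, "grip": 0.59}
    - {"x": 0, "y": 0, "z": 0, "roll": 0, "grip": 0.59}
  force: 60

```text
clock: 9.93
position: [0.5604, 0.1238, 0.1875]
ee_rot: [0.002, 0.865, 0.502, 0.004]
wrist_force: [1.1, 0.2, 0.1]
finger_gap: 0.0357
gripper_force: 0.0
```

```bash
python3 - <<'E'
from h import *
import pickle
rel()
G={n:grab(n) for n in('scene','side','wrist')};pickle.dump(G,open('F5.pkl','wb'))
f=G['wrist']
# hung shelf: predicted corner pixels vs image bright mask
def L(x,y,z): p=S0+LX*x+LY*y; return [p[0],p[1],z]
c=[L(-.002,.052,.0915),L(-.002,-.052,.0915),L(-.132,-.052,.0915),L(-.132,.052,.0915)]
print(proj(f,c).round(1).tolist())
b=cv2.cvtColor(f['pixels'],cv2.COLOR_RGB2BGR)
d=cv2.cvtColor(G['side']['pixels'],cv2.COLOR_RGB2BGR)[110:200,200:320]
cv2.imwrite('pics/g5.png',np.vstack([np.hstack([cv2.resize(b,(400,300)),cv2.resize(d,(400,300),interpolation=cv2.INTER_CUBIC)]),np.hstack([cv2.resize(cv2.cvtColor(G['scene']['pixels'],cv2.COLOR_RGB2BGR)[150:300,130:330],(400,300),interpolation=cv2.INTER_CUBIC),cv2.resize(cv2.cvtColor(G['side']['pixels'],cv2.COLOR_RGB2BGR)[60:120,250:330],(400,300),interpolation=cv2.INTER_CUBIC)])]))
E
```

```text
locker-frame TCP from sill: X -0.0669 Y -0.0007 z 0.1875 yaw 60.25 F [1.1 0.2 0.1] gap 0.0357 t 9.925
[[198.1, 117.0], [313.0, 117.5], [306.0, 248.8], [203.8, 248.4]]
```

View pics/g5.png

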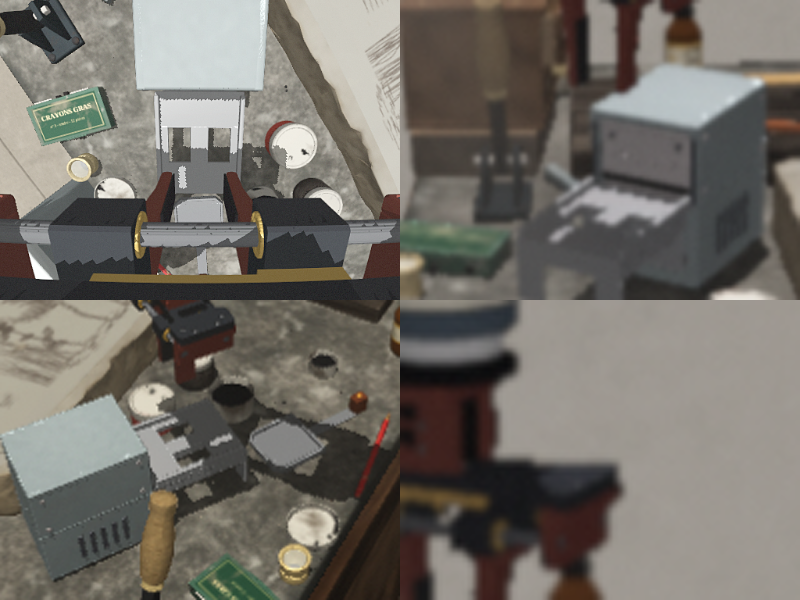

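The shelf hangs level at the mouth: its rear corners in the wrist view, (198,118) and (311,118), match the prediction. I've used all 10 views, so from here I'll measure with masks only. First I'll refine the tray grip.

```bash
python3 - <<'E'
from h import *
import pickle
f=pickle.load(open('F1.pkl','rb'))['wrist']
p=f['pixels'][130:160,90:125].astype(int)
m=((p[...,0]>1.5*p[...,2])&(p[...,0]-p[...,2]>25)).astype(np.uint8)
n,l,st,c=cv2.connectedComponentsWithStats(m)
for i in range(1,n):
  if st[i,4]>20:
    print(st[i],c[i]); 
    cnt=np.argwhere(l==i)[:,::-1]+[90,130]; r=cv2.minAreaRect(cnt.astype(np.float32));print(r)
    u,v=r[0]; print(onz(f,u,v,.03).round(4),onz(f,u,v,.02).round(4))
for r in m: print(''.join('#' if x else '.' for x in r))
E
```

```text
[  7   5  19  17 263] [16.04942966 13.18250951]
((106.14635467529297, 143.31707763671875), (15.460415840148926, 17.889907836914062), 83.6598129272461)
[ 0.4301 -0.1305  0.03  ] [ 0.4252 -0.1291  0.02  ]
...................................
...................................
...................................
...................................
...................................
.....................#.............
............############...........
........#################..........
.......##################..........
.......##################..........
.......############.#####..........
.......##################..........
.......###################.........
........##################.........
........##################.........
........##################.........
........##################.........
........##################.........
.........#################.........
.........###############...........
.........#############.............
..........########.................
...................................
...................................
...................................
...................................
...................................
...................................
...................................
#..................................
```

jog_arm:
  plan:
    - {"x": -0.03, "y": 0, "z": -0.04, "roll": 0, "grip": 0.59}
    - {"x": -0.052, "y": 0.001, "z": 0, "roll": -0.03, "grip": 0.66}
    - {"x": -0.052, "y": 0.001, "z": 0, "roll": -0.035, "grip": 0.66}
    - {"x": -0.052, "y": 0.001, "z": 0, "roll": 0, "grip": 0.66}
    - {"x": -0.052, "y": 0.001, "z": 0, "roll": 0, "grip": 0.66}
    - {"x": -0.045, "y": 0.001, "z": 0.04, "roll": 0, "grip": 0.66}
    - {"x": 0, "y": 0, "z": 0.04, "roll": 0, "grip": 0.66}
    - {"x": 0, "y": 0, "z": 0, "roll": 0, "grip": 0.66}
    - {"x": 0, "y": 0, "z": 0, "roll": 0, "grip": 0.66}

```text
clock: 11.2
position: [0.4324, -0.1293, 0.1419]
ee_rot: [-0.0, 0.848, 0.53, -0.0]
wrist_force: [0.6, 0.7, 0.6]
finger_gap: 0.0299
gripper_force: 0.0
```

```bash
python3 - <<'E'
from h import *
f=grab('wrist');s=ctrl.state();print(s['position'])
c=proj(f,[[.426,-.130,.03],s['position'],s['position']+[0,0,-.11]]).round(1);print(c)
u,v=c[0].astype(int)
p=f['pixels'][v-45:v+45,u-50:u+50].astype(int)
m=(p[...,0]>1.5*p[...,2])&(p[...,0]-p[...,2]>25)
for i,r in enumerate(m[::2]): print(v-45+2*i,''.join('#' if x else '.' for x in r))
print(u-50)
# orange-ness of top: print colors at the centre column
print(p[45-20:45+20:5,50].tolist())
E
```

```text
[ 0.43292155 -0.12939704  0.14288209]
[[249.  185.6]
 [254.9 221.9]
 [254.8 182.9]]
140 ....................................................................................................
142 ....................................................................................................
144 ....................................................................................................
146 ....................................................................................................
148 ....................................................................................................
150 ....................................................................................................
152 ....................................................................................................
154 ....................................................................................................
156 ....................................................................................................
158 ...................................................................
[... 3134 characters left out ...]
.................................................
220 ................#########..............................................................#########....
222 #............#############............................................................#############.
224 ##..........##############...........................................................##############.
226 ..#.........##############............................................................##############
228 ...#.......###############............................................................##############
199
[[192, 194, 195], [83, 51, 35], [158, 109, 77], [152, 96, 68], [238, 195, 116], [89, 60, 47], [79, 59, 49], [84, 86, 79]]
```

```bash
python3 - <<'E'
from h import *
f=grab('wrist');s=ctrl.state();q=s['ee_rot'];y=np.arctan2(2*q[1]*q[2],q[1]**2-q[2]**2)
P=onz(f,246.5,182.3,.03);d=P-s['position'];print(P,np.degrees(y),'tool dx',d[0]*np.cos(y)+d[1]*np.sin(y),'dy',d[0]*np.sin(y)-d[1]*np.cos(y),s['position'][2])
print(np.linalg.norm(onz(f,238,182,.03)-onz(f,255,182,.03)),np.linalg.norm(onz(f,246,170,.03)-onz(f,246,195,.03)))
# neck/pan direction: bright pan in view
p=f['pixels'].astype(int)
print([ (v,) + tuple(np.nonzero((abs(p[v]-p[v].mean(1,keepdims=True)).max(1)<14)&(p[v].mean(1)>125)&(np.arange(512)>180)&(np.arange(512)<330))[0][[0,-1]]) for v in (20,40,60,75)])
E
```

```text
[ 0.42585469 -0.12605731  0.03      ] 64.05263715487214 tool dx -0.00016633608123365696 dy -0.008061779613440984 0.14326596859660076
0.017523312603272747 0.026525007372961467
[(20, np.int64(181), np.int64(321)), (40, np.int64(181), np.int64(320)), (60, np.int64(181), np.int64(328)), (75, np.int64(181), np.int64(329))]
```

jog_arm:
  plan:
    - {"x": 0, "y": -0.008, "z": 0.03, "roll": 0, "grip": 0.66}
    - {"x": 0, "y": 0, "z": 0.05, "roll": 0, "grip": 0.66}
    - {"x": 0, "y": 0, "z": 0.04, "roll": 0, "grip": 0.66}
    - {"x": 0, "y": 0, "z": 0.015, "roll": 0, "grip": 0.66}
    - {"x": 0, "y": 0, "z": 0, "roll": 0, "grip": 0.66}
    - {"x": 0, "y": 0, "z": 0.004, "roll": 0, "grip": 0.66}
    - {"x": 0, "y": 0, "z": 0.004, "roll": 0, "grip": 0.66}
    - {"x": 0, "y": 0, "z": 0, "roll": 0, "grip": 0.66}

```text
clock: 12.3
position: [0.4252, -0.1263, -0.0011]
ee_rot: [0.0, 0.848, 0.53, 0.0]
wrist_force: [1.2, 0.4, 0.2]
finger_gap: 0.0302
gripper_force: 0.0
```

jog_arm:
  plan:
    - {"x": 0, "y": 0, "z": 0.004, "roll": 0, "grip": 0.66}
    - {"x": 0, "y": 0, "z": 0.004, "roll": 0, "grip": 0.66}
    - {"x": 0, "y": 0, "z": 0.003, "roll": 0, "grip": 0.66}
    - {"x": 0, "y": 0, "z": 0, "roll": 0, "grip": 0.66}

```text
clock: 12.8
position: [0.4248, -0.1261, -0.0129]
ee_rot: [-0.0, 0.848, 0.53, -0.0]
wrist_force: [-1.0, 0.1, -0.9]
finger_gap: 0.0295
gripper_force: 0.0
```

jog_arm:
  plan:
    - {"x": 0, "y": 0, "z": 0, "roll": 0, "grip": 1}
    - {"x": 0, "y": 0, "z": 0, "roll": 0, "grip": 1}
    - {"x": 0, "y": 0, "z": 0, "roll": 0, "grip": 1}

```text
clock: 13.18
position: [0.4251, -0.1262, -0.0124]
ee_rot: [0.0, 0.848, 0.53, 0.0]
wrist_force: [-0.3, 0.1, -1.0]
finger_gap: 0.0177
gripper_force: 60.0
```

jog_arm:
  plan:
    - {"x": 0, "y": 0, "z": -0.015, "roll": 0, "grip": 1}
    - {"x": 0, "y": 0, "z": -0.03, "roll": 0, "grip": 1}
    - {"x": 0, "y": 0, "z": -0.04, "roll": 0, "grip": 1}
    - {"x": 0, "y": 0, "z": -0.04, "roll": 0, "grip": 1}
    - {"x": 0, "y": 0, "z": -0.03, "roll": 0, "grip": 1}
    - {"x": 0.025, "y": 0.001, "z": 0, "roll": 0, "grip": 1}
    - {"x": 0.035, "y": 0.001, "z": 0, "roll": 0, "grip": 1}
    - {"x": 0.035, "y": 0.001, "z": 0, "roll": 0, "grip": 1}
    - {"x": 0.035, "y": 0, "z": 0, "roll": 0, "grip": 1}
    - {"x": 0.025, "y": 0, "z": 0, "roll": 0.033, "grip": 1}
    - {"x": 0, "y": 0, "z": 0, "roll": 0.034, "grip": 1}
    - {"x": 0, "y": 0, "z": 0, "roll": 0, "grip": 1}
    - {"x": 0, "y": 0, "z": 0, "roll": 0, "grip": 1}

```text
clock: 14.8
position: [0.4955, 0.011, 0.1429]
ee_rot: [0.0, 0.866, 0.501, 0.0]
wrist_force: [0.3, 0.2, -1.3]
finger_gap: 0.0176
gripper_force: 60.0
```

```bash
python3 - <<'E'
from h import *
import pickle
rel();f=grab('wrist');pickle.dump(f,open('W6.pkl','wb'));g=grab('side');pickle.dump(g,open('D6.pkl','wb'))
def L(x,y,z): p=S0+LX*x+LY*y; return [p[0],p[1],z]
s=ctrl.state();d=s['position'][:2]-S0;X,Y=d@LX,d@LY;z=s['position'][2]+.0124
# predicted level pan rear corners, nose edge
for n,pt in dict(rl=L(X+.09,Y+.042,z+.01),rr=L(X+.09,Y-.042,z+.01),nose=L(X+.174,Y,z+.01)).items(): print(n,proj(f,pt)[0].round(1),'side',proj(g,pt)[0].round(1))
p=f['pixels'].astype(int)
gr=p.mean(2)
for v in range(0,240,12): print(v,' '.join('%3d'%x for x in gr[v,150:370:6]))
E
```

```text
locker-frame TCP from sill: X -0.1971 Y -0.0008 z 0.1429 yaw 60.11 F [ 0.3  0.2 -1.3] gap 0.0176 t 14.8
rl [175.1  76.8] side [241.4 153.3]
rr [333.6  77.1] side [267.4 158.4]
nose [ 254.7 -102.7] side [269.1 146.3]
0 127 128 131 147 182  86 202 201 203 203 203 203 202 202 201 200 201 200 200 199 198 194 196 195 193 190 189 189 187 185 138 165 130 140 137 122 130
12 133 117 118 135 178 113 202 203 204 204 206 205 204 206 207 203 202 200 203 201 201 200 196 196 192 194 191 191 187 186 169 141 134 133 134 134 139
24 121 118 135 143 154 152 209 204 204 204 207 207 205 205 205 206 206 203 204 202 200 198 196 195 193 195 192 192 187 191 186 129 140 152 166 163 149
36 145 141 150 150 118 180 208 204 207 207 208 206 210 208 205 206 206 206 202 204 201 200 199 198 196 195 193 191 191 193 197 141 145 146 149 147 161
48 144 132 134 124 131 192 182 206 207 206 208 207 208 207 207 206 207 204 204 204 203 201 201 198 196 195 194 193 192 197 203 132 142 141 125 135  50
60 123 131 146 133 129 206 214 206 208 207 208 209 208 207 206 206 203 206 203 201 200 201 197 196 196 196 193 193 190 204 194 118
[... 1445 characters left out ...]
 130 168 183 184 182 182  67  79 162 148 129 129 138 122 129  77  49  47  47  46  50  47  47
192 136 127 130 134 129 127 128 134 134 137 158  58  72  76  64 163 178 179 180 179  61  74  73  71  83  59  67  68  66  76  43  32  53  44  30  34  14
204 136 153 151 134 135 129 128 128 126 136 132  79  71  91  70 131 184  86  87 175  65  73  67  72  70  63  76  81  99  90  82  47  85  78  96 144 109
216 137 143 133 148 126 131 145 135 129 133 131  75  73  88  90  92  98  99  93  96  61  66  73  64  71  65  70  66  85  71  70  71  76  68  68  71 141
228  70 127 134 144 139 142 147 154 134 147 147  75  55  54  56  43  44  44  43  47  29  62  57  63  71  75  81  65  65  77  70  84  77  64  79  79 154
```

jog_arm:
  plan:
    - {"x": 0.0, "y": 0, "z": 0.025, "roll": 0, "grip": 1}
    - {"x": 0.007, "y": 0, "z": 0.012, "roll": 0, "grip": 1}
    - {"x": 0.007, "y": 0, "z": 0.01, "roll": 0, "grip": 1}
    - {"x": 0, "y": 0, "z": 0.006, "roll": 0, "grip": 1}
    - {"x": 0, "y": 0, "z": 0.005, "roll": 0, "grip": 1}
    - {"x": 0, "y": 0, "z": 0, "roll": 0, "grip": 1}
    - {"x": 0, "y": 0, "z": 0, "roll": 0, "grip": 1}

```text
clock: 15.78
position: [0.5029, 0.0239, 0.085]
ee_rot: [0.0, 0.865, 0.501, 0.0]
wrist_force: [-0.3, 0.6, -1.5]
finger_gap: 0.0173
gripper_force: 60.0
```

```bash
python3 -c "
from h import *
rel()"
```

```text
locker-frame TCP from sill: X -0.1822 Y -0.0008 z 0.0850 yaw 60.14 F [-0.3  0.6 -1.5] gap 0.0173 t 15.775
```

jog_arm:
  plan:
    - {"x": 0.0, "y": 0, "z": 0.003, "roll": 0, "grip": 1}
    - {"x": 0, "y": 0, "z": 0.002, "roll": 0, "grip": 1}
    - {"x": 0, "y": 0, "z": 0.002, "roll": 0, "grip": 1}
    - {"x": 0, "y": 0, "z": 0, "roll": 0, "grip": 1}

```text
clock: 16.27
position: [0.5028, 0.0239, 0.0778]
ee_rot: [0.0, 0.865, 0.501, 0.0]
wrist_force: [-1.5, -2.1, 0.7]
finger_gap: 0.0175
gripper_force: 60.0
```

```bash
python3 -c "
from h import *
rel()"
```

```text
locker-frame TCP from sill: X -0.1823 Y -0.0008 z 0.0778 yaw 60.14 F [-1.5 -2.1  0.7] gap 0.0175 t 16.275
```

jog_arm:
  plan:
    - {"x": 0.0, "y": 0, "z": 0, "roll": 0, "grip": 0.66}
    - {"x": 0, "y": 0, "z": 0, "roll": 0, "grip": 0.66}
    - {"x": 0, "y": 0, "z": -0.03, "roll": 0, "grip": 0.66}
    - {"x": 0, "y": 0, "z": -0.05, "roll": 0, "grip": 0.66}
    - {"x": 0, "y": 0, "z": -0.06, "roll": 0, "grip": 0.5}
    - {"x": -0.04, "y": 0, "z": -0.03, "roll": 0, "grip": 0}
    - {"x": -0.02, "y": 0, "z": 0, "roll": 0, "grip": 0}
    - {"x": 0, "y": 0, "z": 0, "roll": 0, "grip": 0}

```text
clock: 17.27
position: [0.4728, -0.0287, 0.2481]
ee_rot: [0.0, 0.866, 0.5, 0.001]
wrist_force: [-0.5, 0.5, 0.4]
finger_gap: 0.0661
gripper_force: 0.0
```

```bash
python3 - <<'E'
from h import *
import pickle
rel();f=grab('wrist','w7');pickle.dump(f,open('W7.pkl','wb'))
def L(x,y,z): p=S0+LX*x+LY*y; return [p[0],p[1],z]
q={'pan rl':L(-.092,.042,.1015),'pan rr':L(-.092,-.042,.1015),'nose l':L(-.008,.02,.1015),'grip':L(-.182,0,.1215),'tin':[.590,-.036,.036],'shelf fl':L(-.132,.052,.0995)}
for k,v in q.items(): print(k,proj(f,v)[0].round(1))
# dark ink & bright discs
g=cv2.cvtColor(f['pixels'],cv2.COLOR_RGB2GRAY)
c=cv2.HoughCircles(cv2.medianBlur(g,3),cv2.HOUGH_GRADIENT,1,30,param1=120,param2=22,minRadius=16,maxRadius=55)
for u,v,r in c[0]: print((u,v,r),onz(f,u,v,.036).round(4), g[int(v),int(u)])
hsv=f['pixels'].astype(int);m=((hsv[...,0]>1.5*hsv[...,2])&(hsv[...,0]-hsv[...,2]>25)).astype(np.uint8)
n,l,st,ce=cv2.connectedComponentsWithStats(m)
for i in range(1,n):
  if st[i,4]>60: print('brown',st[i],ce[i].round(1),onz(f,*ce[i],.1215).round(4))
E
```

```text
locker-frame TCP from sill: X -0.2428 Y -0.0010 z 0.2481 yaw 60.05 F [-0.5  0.5  0.4] gap 0.0661 t 17.275
pan rl [212.3  31.8]
pan rr [294.2  31.8]
nose l [232.8 -58.6]
grip [253.2 121.4]
tin [334.4 125.8]
shelf fl [204.2  72.7]
(np.float32(364.5), np.float32(32.5), np.float32(29.9)) [0.6739 0.0474 0.036 ] 226
(np.float32(331.5), np.float32(126.5), np.float32(21.8)) [ 0.5862 -0.0349  0.036 ] 54
(np.float32(151.5), np.float32(114.5), np.float32(22.9)) [0.3904 0.0961 0.036 ] 211
(np.float32(396.5), np.float32(116.5), np.float32(28.5)) [ 0.6673 -0.0657  0.036 ] 215
(np.float32(190.5), np.float32(268.5), np.float32(48.9)) [ 0.3124 -0.1165  0.036 ] 16
(np.float32(291.5), np.float32(313.5), np.float32(26.6)) [ 0.4058 -0.262   0.036 ] 74
(np.float32(113.5), np.float32(71.5), np.float32(18.2)) [0.3784 0.1655 0.036 ] 193
(np.float32(217.5), np.float32(191.5), np.float32(34.2)) [ 0.4104 -0.0355  0.036 ] 123
(np.float32(311.5), np.float32(343.5), np.float32(19.3)) [ 0.4067 -0.3305  0.036 ] 99
brown [333  25  29  42 217] [340.7  51.2] [0.6108 0.0407 0.1215]
brown [246 113  17  23 371] [254.2 123.9] [0.5019 0.0218 0.1215]
brown [164 170  75  83 583] [199.5 208.9] [ 0.4036 -0.0276  0.1215]
brown [ 137  220   56   64 1348] [164.3 256.5] [ 0.3361 -0.0561  0.1215]
brown [ 317  220   57   64 1356] [344.8 256.3] [ 0.5183 -0.1611  0.1215]
brown [  0 249  22  31 557] [  9.  263.7] [0.1601 0.0302 0.1215]
brown [488 248  24  32 624] [500.8 263.7] [ 0.6824 -0.2714  0.1215]
brown [109 270  27  60 813] [119.2 299.5] [ 0.253  -0.0769  0.1215]
brown [374 270  27  60 817] [389.8 299.6] [ 0.5418 -0.2438  0.1215]
brown [  0 311  18  44 462] [  6.1 336.2] [ 0.0758 -0.0485  0.1215]
brown [ 182  311  330   52 5797] [364.3 346.8] [ 0.4854 -0.294   0.1215]
brown [142 316  30  45 768] [154.5 333.1] [ 0.2622 -0.1392  0.1215]
```

jog_arm:
  plan:
    - {"x": 0.026, "y": 0.0515, "z": 0, "roll": -0.175, "grip": 0}
    - {"x": 0, "y": 0, "z": 0, "roll": -0.175, "grip": 0}
    - {"x": 0, "y": 0, "z": 0, "roll": -0.175, "grip": 0}
    - {"x": 0, "y": 0, "z": 0, "roll": -0.175, "grip": 0}
    - {"x": 0, "y": 0, "z": 0.02, "roll": -0.175, "grip": 0}
    - {"x": 0, "y": 0, "z": 0.02, "roll": -0.175, "grip": 0}
    - {"x": 0, "y": 0, "z": 0.02, "roll": -0.175, "grip": 0}
    - {"x": 0, "y": 0, "z": 0.02, "roll": -0.175, "grip": 0}
    - {"x": 0, "y": 0, "z": 0, "roll": 0, "grip": 0}
    - {"x": 0, "y": 0, "z": 0, "roll": 0, "grip": 0}

```text
clock: 18.58
position: [0.5307, -0.0306, 0.1678]
ee_rot: [-0.0, 0.34, 0.94, 0.0]
wrist_force: [-0.4, -0.3, 0.8]
finger_gap: 0.088
gripper_force: 0.0
```

```bash
cat >> h.py <<'E'
def todo(f,u,v,z):
    s=ctrl.state();q=s['ee_rot'];y=np.arctan2(2*q[1]*q[2],q[1]**2-q[2]**2)
    P=onz(f,u,v,z);d=P-s['position'];return P.round(4),'tool dx %.4f dy %.4f'%(d[0]*np.cos(y)+d[1]*np.sin(y),d[0]*np.sin(y)-d[1]*np.cos(y))
E
python3 - <<'E'
from h import *
rel();f=grab('wrist')
print(proj(f,[.588,-.036,.036])[0])
g=cv2.cvtColor(f['pixels'],cv2.COLOR_RGB2GRAY)
c=cv2.HoughCircles(cv2.medianBlur(g,3),cv2.HOUGH_GRADIENT,1,15,param1=100,param2=18,minRadius=22,maxRadius=60)
for u,v,r in c[0]:
  if v<240: print((u,v,r),todo(f,u,v,.036),g[int(v),int(u)],'R',np.linalg.norm(onz(f,u+r,v,.036)-onz(f,u-r,v,.036))/2)
E
```

```text
locker-frame TCP from sill: X -0.2155 Y -0.0521 z 0.1678 yaw 140.21 F [-0.4 -0.3  0.8] gap 0.088 t 18.575
[282.17216218 218.02772932]
(np.float32(433.5), np.float32(101.5), np.float32(59.4)) (array([0.589 , 0.1667, 0.036 ]), 'tool dx 0.0817 dy 0.1890') 193 R 0.06544509787369625
(np.float32(418.5), np.float32(103.5), np.float32(59.4)) (array([0.5805, 0.1528, 0.036 ]), 'tool dx 0.0793 dy 0.1729') 196 R 0.06476466062235986
(np.float32(441.5), np.float32(88.5), np.float32(58.3)) (array([0.5832, 0.1806, 0.036 ]), 'tool dx 0.0950 dy 0.1960') 193 R 0.06407556179682439
(np.float32(373.5), np.float32(229.5), np.float32(35.0)) (array([0.6671, 0.0364, 0.036 ]), 'tool dx -0.0617 dy 0.1387') 194 R 0.041354985408838744
(np.float32(280.5), np.float32(212.5), np.float32(25.7)) (array([ 0.5816, -0.0333,  0.036 ]), 'tool dx -0.0406 dy 0.0304') 33 R 0.028988162874519923
(np.float32(289.5), np.float32(235.5), np.float32(53.9)) (array([ 0.6102, -0.0428,  0.036 ]), 'tool dx -0.0687 dy 0.0415') 34 R 0.06235558627838007
(np.float32(87.5), np.float32(192.5), np.float32(59.4)) (array([ 0.4244, -0.1855,  0.036
[... 5683 characters left out ...]
), np.float32(27.4)) (array([0.6519, 0.1146, 0.036 ]), 'tool dx -0.0001 dy 0.1892') 145 R 0.031784506439705124
(np.float32(350.5), np.float32(150.5), np.float32(23.2)) (array([0.5749, 0.0681, 0.036 ]), 'tool dx 0.0294 dy 0.1042') 223 R 0.02519649111532066
(np.float32(123.5), np.float32(141.5), np.float32(26.6)) (array([ 0.4116, -0.1123,  0.036 ]), 'tool dx 0.0395 dy -0.1390') 139 R 0.029166996683419117
(np.float32(264.5), np.float32(208.5), np.float32(27.7)) (array([ 0.5664, -0.0442,  0.036 ]), 'tool dx -0.0359 dy 0.0124') 30 R 0.031091600192359986
(np.float32(455.5), np.float32(116.5), np.float32(25.7)) (array([0.6175, 0.1778, 0.036 ]), 'tool dx 0.0667 dy 0.2157') 190 R 0.029105552878327504
```

jog_arm:
  plan:
    - {"x": -0.022, "y": 0.018, "z": 0, "roll": 0, "grip": 0}
    - {"x": -0.02, "y": 0.017, "z": 0, "roll": 0, "grip": 0}
    - {"x": 0, "y": 0, "z": 0, "roll": 0, "grip": 0}
    - {"x": 0, "y": 0, "z": 0, "roll": 0, "grip": 0}

```text
clock: 19.12
position: [0.5848, -0.0309, 0.168]
ee_rot: [0.0, 0.339, 0.941, 0.0]
wrist_force: [0.7, 0.0, 0.1]
finger_gap: 0.0875
gripper_force: 0.0
```

```bash
python3 - <<'E'
from h import *
f=grab('wrist','w8')
u0,v0=proj(f,[.588,-.036,.036])[0];print(u0,v0,ctrl.state()['position'])
g=cv2.cvtColor(f['pixels'],cv2.COLOR_RGB2GRAY)
a,b=int(v0)-48,int(u0)-50
for i in range(0,96,3): print(a+i,' '.join('%3d'%x for x in g[a+i,b:b+100:3]))
print(b)
E
```

```text
251.7180498281408 182.00669888864172 [ 0.58466316 -0.03095064  0.16815387]
134 150 158 146 136 133 133 138 146 140 141 151 140 129 132 147 145 154 138 132 137 128 134 123 119 139 144 135 130  57  64  60  59 138 121
137 149 156 146 135 130 127 133 111 124 134 142 151 147 142 143 153 140 146 143 146 129 127 122 132 128 138 133 128 121 131 125 137 128 119
140 149 142 136 134 133 127 131 129 127 135 138 145 145 136 135 140 134 146 140 140 126 114 122 121 129 138 129 119 115 119 120 123 126 133
143 135 142 135 142 141 131 128 134 130 129 134 141 137 145 141 126 129 135 148 147 146 130 122 119 126 129 123 117 126 127 119 117 125 146
146 135 133 132 143 158 141 114 128 131 129 124 126 127 135 141 126 129 126 146 142 151 131 125 124 124 121 120 136 141 129 119 113 130 144
149 144 133 143 134 148 164 141 133 130 128 127 121 126 126 137 116 121 119 137 136 142 144 121 129 124 127 128 143 133 119 116 117 145 143
152 132 131 142 142 149 171 169 129 126 131 137 125 128 101  89  76 113 112  91  96 109 127 129 123 145 139 140 149 140 132 132 128 142 135
155 135 140 141 136 157 187 187 170 144 130 1
[... 2758 characters left out ...]
 102 103  94  97  85  82  85  81  75  81  74  76  73  76 136 136 130 124 135  73  70  76  73  83 104  86  85  70  71  60 132 127 132 132
218 103 104 104 100  89  86  77  73  80  78  83  73  78  66  64 132 126 118  61  73  73  72  88  45  50  40  47  38  47 143 120 120 130 121
221 100 110 108 114  98  81  70  72  71  77  80  76  64  67  58 137 128 139  83  80  80  38  47  47  47  47  49  48  49  41  40 124 123 113
224  99 103 109 111  99  77  75  75  66  75  80  83  83  78  72  68  69  84  94  96  32  44  43  49  46  41  52  55  51  46  44  39 122 116
227  86  99 102 106 108  88  82  78  71  75  78  88  81  68  73  78  73  80  92  38  43  45  52  54  53  38  28  45  48  39  48  51  31 118
201
```

```bash
python3 - <<'E'
from h import *
f=grab('wrist');print(todo(f,251,181,.036),np.linalg.norm(onz(f,223,181,.036)-onz(f,279,181,.036)),ctrl.state()['position'])
E
```

```text
(array([ 0.5866, -0.0359,  0.036 ]), 'tool dx -0.0046 dy -0.0026') 0.06135504486534681 [ 0.5846344  -0.03097917  0.16820035]
```

jog_arm:
  plan:
    - {"x": -0.0046, "y": -0.0026, "z": 0.03, "roll": 0, "grip": 0}
    - {"x": 0, "y": 0, "z": 0.05, "roll": 0, "grip": 0}
    - {"x": 0, "y": 0, "z": 0.04, "roll": 0, "grip": 0}
    - {"x": 0, "y": 0, "z": 0.02, "roll": 0, "grip": 0}
    - {"x": 0, "y": 0, "z": 0, "roll": 0, "grip": 0}
    - {"x": 0, "y": 0, "z": 0.012, "roll": 0, "grip": 0}
    - {"x": 0, "y": 0, "z": 0.012, "roll": 0, "grip": 0}
    - {"x": 0, "y": 0, "z": 0.008, "roll": 0, "grip": 0}
    - {"x": 0, "y": 0, "z": 0.006, "roll": 0, "grip": 0}
    - {"x": 0, "y": 0, "z": 0, "roll": 0, "grip": 0}
  force: 15

```text
clock: 20.48
position: [0.5866, -0.0359, -0.0111]
ee_rot: [-0.001, 0.339, 0.941, -0.0]
wrist_force: [-0.5, -0.5, 0.1]
finger_gap: 0.0876
gripper_force: 0.0
```

jog_arm:
  plan:
    - {"x": 0, "y": 0, "z": 0, "roll": 0, "grip": 1}
    - {"x": 0, "y": 0, "z": 0, "roll": 0, "grip": 1}
    - {"x": 0, "y": 0, "z": 0, "roll": 0, "grip": 1}
    - {"x": 0, "y": 0, "z": 0, "roll": 0, "grip": 1}
  force: 15

```text
clock: 20.98
position: [0.5872, -0.0361, -0.0101]
ee_rot: [0.0, 0.339, 0.941, -0.0]
wrist_force: [-0.6, 0.2, 1.9]
finger_gap: 0.0643
gripper_force: 15.0
```

jog_arm:
  plan:
    - {"x": 0, "y": 0, "z": -0.015, "roll": 0, "grip": 1}
    - {"x": 0, "y": 0, "z": -0.035, "roll": 0, "grip": 1}
    - {"x": 0, "y": 0, "z": -0.045, "roll": 0, "grip": 1}
    - {"x": 0, "y": 0, "z": -0.035, "roll": 0.08, "grip": 1}
    - {"x": 0, "y": 0, "z": -0.015, "roll": 0.15, "grip": 1}
    - {"x": 0, "y": 0, "z": 0, "roll": 0.175, "grip": 1}
    - {"x": 0, "y": 0, "z": 0, "roll": 0.175, "grip": 1}
    - {"x": 0, "y": 0, "z": 0, "roll": 0.175, "grip": 1}
    - {"x": 0, "y": 0, "z": 0, "roll": 0.175, "grip": 1}
    - {"x": 0, "y": 0, "z": 0, "roll": 0.175, "grip": 1}
    - {"x": 0, "y": 0, "z": 0, "roll": 0.175, "grip": 1}
    - {"x": 0, "y": 0, "z": 0, "roll": 0.12, "grip": 1}
    - {"x": 0, "y": 0, "z": 0, "roll": 0, "grip": 1}
    - {"x": 0, "y": 0, "z": 0, "roll": 0, "grip": 1}
  force: 25

```text
clock: 22.72
position: [0.587, -0.0359, 0.1348]
ee_rot: [0.0, 0.865, 0.502, 0.0]
wrist_force: [0.1, -0.4, -2.8]
finger_gap: 0.0644
gripper_force: 25.0
```

```bash
python3 - <<'E'
from h import *
import pickle
rel();f=pickle.load(open('W7.pkl','rb'));g=cv2.cvtColor(f['pixels'],cv2.COLOR_RGB2GRAY)
for v in range(4,60,4): print(v,' '.join('%3d'%x for x in g[v,196:312:4]))
S=pickle.load(open('F1.pkl','rb'))['side'];n=grab('side')
# lidded things unmoved?
for c,w in((297,225),(0,0)):pass
d=np.abs(n['pixels'].astype(int)-S['pixels'].astype(int)).sum(2)
print('jar/lid region change',d[195:235,290:320].mean(),'bottle',d[250:300,183:210].mean())
E
```

```text
locker-frame TCP from sill: X -0.1919 Y -0.1035 z 0.1348 yaw 60.28 F [ 0.1 -0.4 -2.8] gap 0.0644 t 22.725
4 141 137 213  66 225 144 201 201 200 200 200 199 199 197 196 199 195 194 195 193 195 194 188 191 158 133 221 135 142
8 143 135 213  65 227 158 201 200 200 199 200 198 197 198 197 195 195 193 193 195 192 191 192 190 168 224 224 133 147
12 147 151 213  71 227 174 200 200 199 200 199 198 199 200 199 197 197 195 196 194 193 191 192 191 186 229 226 159 150
16 146 161 213  66 228 184 203 199 201 201 199 200 198 199 200 196 197 195 196 195 194 192 192 190 189 230 224 150 144
20 141 144 212  73 229 195 203 200 199 201 200 200 200 200 199 195 197 194 196 194 195 191 191 192 196 221 219 147 121
24 133 139 210  51 226 195 204 201 201 202 201 200 200 199 200 198 199 195 196 197 193 191 190 191 198 220 215 149 156
28 138 121 213  38 223 197 205 201 201 202 200 201 201 201 199 196 196 197 198 195 194 193 193 195 198 219 213 146 124
32 133 147 212  48 255 231 197 195 200 198 199 196 199 192 193 191 190 189 187 184 185 179 181 176 194 227 213 137 140
36 139 155 213  58 225  49  54  57  60  62  60  61  59  73  73  66  75  61  62  59  60  64  62  59  51 206 212 133 148
40 157 169 212  90 222 223 223 227 224 222 221 225 226 202 199 197 194 225 220 220 217 215 215 217 215 180 214 134 143
44 169 143 209 119 220 220 220 218 218 219 217 216 218 203 197 197 195 220 214 213 211 212 209 210 211 184 211 150 145
48 165 138 202 138 225 219 220 219 218 220 218 217 219 201 199 197 197 224 213 212 213 214 212 209 208 170 211 144 129
52 149 139 211 142 221 220 220 217 218 217 217 216 217 199 197 195 193 215 214 215 213 210 210 210 210 164 209 135 138
56 133 126 189 162 220 218 219 218 218 217 217 216 217 199 194 192 192 215 213 211 211 210 210 207 210 162 208 123 138
jar/lid region change 27.04 bottle 56.8962962962963
```

jog_arm:
  plan:
    - {"x": 0.0162, "y": -0.012, "z": 0, "roll": 0, "grip": 1}
    - {"x": 0.03, "y": -0.022, "z": 0, "roll": 0, "grip": 1}
    - {"x": 0.035, "y": -0.025, "z": 0, "roll": 0, "grip": 1}
    - {"x": 0.03, "y": -0.022, "z": 0, "roll": 0, "grip": 1}
    - {"x": 0.02, "y": -0.015, "z": 0, "roll": 0, "grip": 1}
    - {"x": 0.01, "y": -0.006, "z": 0, "roll": 0, "grip": 1}
    - {"x": 0, "y": 0, "z": 0, "roll": 0, "grip": 1}
    - {"x": 0, "y": 0, "z": 0.02, "roll": 0, "grip": 1}
    - {"x": 0, "y": 0, "z": 0.01, "roll": 0, "grip": 1}
    - {"x": 0, "y": 0, "z": 0, "roll": 0, "grip": 1}
    - {"x": 0, "y": 0, "z": 0, "roll": 0, "grip": 1}

```text
clock: 24.15
position: [0.5689, 0.1369, 0.1046]
ee_rot: [0.0, 0.866, 0.501, 0.0]
wrist_force: [0.1, 0.2, -2.2]
finger_gap: 0.0644
gripper_force: 25.0
```

```bash
python3 - <<'E'
from h import *
import pickle
rel();f=grab('wrist');pickle.dump(f,open('W9.pkl','wb'))
g=cv2.cvtColor(f['pixels'],cv2.COLOR_RGB2GRAY)
def L(x,y,z): p=S0+LX*x+LY*y; return [p[0],p[1],z]
for n,p in dict(prl=L(-.0932,.0412,.1015),prr=L(-.0932,-.0428,.1015),nl=L(-.0092,.0412,.1015),nr=L(-.0092,-.0428,.1015),tinc=L(-.0512,-.0008,.141)).items(): print(n,proj(f,p)[0].round(1))
for v in range(120,226,6): print(v,' '.join('%3d'%x for x in g[v,176:336:5]))
E
```

```text
locker-frame TCP from sill: X -0.0513 Y -0.0015 z 0.1046 yaw 60.11 F [ 0.1  0.2 -2.2] gap 0.0644 t 24.15
prl [195.1 274.1]
prr [311.2 274.3]
nl [188.4 158.8]
nr [318.1 159. ]
tinc [252.9 245. ]
120 210 208 210 209 211 211 211 209 210 211 211 209 210 213 211 211 212 210 208 209 211 209 208 209 210 208 212 210 210 209 212 209
126 212 209 210 210 210 210 211 211 210 209 210 208 208 209 210 212 213 210 207 209 211 210 206 210 209 209 209 209 209 209 212 211
132 211 208 210 210 210 212 213 212 212 210 211 210 208 209 209 212 211 208 210 209 211 210 210 211 211 209 207 209 209 210 213 210
138 210 210 211 208 212 208 210 211 209 212 210 207 209 208 208 211 212 210 209 209 209 210 210 211 212 210 207 208 210 208 210 209
144 210 208 212 213 208 210 210 211 210 210 207 208 209 212 208 209 211 207 210 210 209 207 208 210 209 208 212 211 209 211 207 208
150 211 211 211 213 210 210 209 211 209 209 209 210 208 211 209 211 211 210 209 209 209 210 210 209 209 209 211 209 208 211 210 208
156 144 150 146 153 154 155 161 159 159 160 160 162 165 168 168 170 172 171 167 173 171 171 178 177 178 181 176 17
[... 769 characters left out ...]
 105 103 184 181 181 180 167 174 205  72
198 198 199 213 173 126 188 183 192 121 113  93 158  57  54  59  59  53  56  61  57  90  73  77  98  95 180 182 185 181 198 205  76
204 175 205 119 193  91 100  96 119  87  68  55  53  54  62  59  52  59  62  50  55  53  54  60   6 101  98 187 189 255 206 193  86
210 150 111 110  99  92 100 119  76  47  52  61  49  59  57  53  61  52  54  52  55  53  50  50  49 199 106 101 114 121 116 112  99
216 159 117  89 120 103  97  79  21  28  53  55  53  55  61  58  58  63  55  53  59  52  52  47  52  43 254  74 104 119 123 111  84
222 175  96  58  63  76  45  65  29  26  60  36  34  65  60  31  64  36  21  60  36  25  20  35  39  22  22 119  78  57  57  61  81
```

jog_arm:
  plan:
    - {"x": 0, "y": 0.001, "z": 0.01, "roll": 0, "grip": 1}
    - {"x": 0, "y": 0, "z": 0.004, "roll": 0, "grip": 1}
    - {"x": 0, "y": 0, "z": 0.002, "roll": 0, "grip": 1}
    - {"x": 0, "y": 0, "z": 0.002, "roll": 0, "grip": 1}
    - {"x": 0, "y": 0, "z": 0, "roll": 0, "grip": 1}
    - {"x": 0, "y": 0, "z": 0, "roll": 0, "grip": 1}

```text
clock: 24.95
position: [0.5698, 0.1369, 0.0867]
ee_rot: [0.0, 0.865, 0.501, 0.0]
wrist_force: [0.8, 0.1, -2.0]
finger_gap: 0.0641
gripper_force: 25.0
```

jog_arm:
  plan:
    - {"x": 0, "y": 0, "z": 0.0015, "roll": 0, "grip": 1}
    - {"x": 0, "y": 0, "z": 0.0015, "roll": 0, "grip": 1}
    - {"x": 0, "y": 0, "z": 0, "roll": 0, "grip": 1}

```text
clock: 25.32
position: [0.5698, 0.1366, 0.0853]
ee_rot: [0.0, 0.865, 0.501, 0.0]
wrist_force: [-3.8, -1.1, 5.9]
finger_gap: 0.0642
gripper_force: 25.0
```

jog_arm:
  plan:
    - {"x": 0, "y": 0, "z": -0.001, "roll": 0, "grip": 0.05}
    - {"x": 0, "y": 0, "z": 0, "roll": 0, "grip": 0.0}
    - {"x": 0, "y": 0, "z": 0, "roll": 0, "grip": 0.0}
    - {"x": 0, "y": 0, "z": -0.03, "roll": 0, "grip": 0}
    - {"x": 0, "y": 0, "z": -0.05, "roll": 0, "grip": 0}
    - {"x": 0, "y": 0, "z": -0.04, "roll": 0, "grip": 0}
    - {"x": -0.04, "y": 0, "z": 0, "roll": 0, "grip": 0.5}
    - {"x": -0.05, "y": 0, "z": 0, "roll": 0, "grip": 1}
    - {"x": -0.05, "y": 0, "z": 0, "roll": 0, "grip": 1}
    - {"x": -0.03, "y": 0, "z": 0, "roll": 0, "grip": 1}
    - {"x": 0, "y": 0, "z": 0, "roll": 0, "grip": 1}
    - {"x": 0, "y": 0, "z": 0, "roll": 0, "grip": 1}

```text
clock: 26.82
position: [0.4854, -0.0102, 0.2045]
ee_rot: [-0.0, 0.865, 0.501, 0.0]
wrist_force: [-0.5, -0.2, 0.4]
finger_gap: 0.0315
gripper_force: 0.0
```

```bash
python3 - <<'E'
from h import *
import pickle
rel();f=grab('wrist','w10');pickle.dump(f,open('W10.pkl','wb'))
def L(x,y,z): p=S0+LX*x+LY*y; return [p[0],p[1],z]
g=cv2.cvtColor(f['pixels'],cv2.COLOR_RGB2GRAY)
for n,p in dict(prl=L(-.0932,.0412,.1015),prr=L(-.0932,-.0428,.1015),nr=L(-.0092,-.0428,.1015),grip=L(-.1823,-.0008,.1215),tinc=L(-.0512,-.0008,.1315)).items(): print(n,proj(f,p)[0].round(1))
p=f['pixels'].astype(int)
m=((p[...,0]>1.5*p[...,2])&(p[...,0]-p[...,2]>25)).astype(np.uint8)
n,l,st,ce=cv2.connectedComponentsWithStats(m)
for i in range(1,n):
  if st[i,4]>60 and 215<ce[i][0]<290: print('brown',st[i],ce[i].round(1))
for v in range(0,80,5): print(v,' '.join('%3d'%x for x in g[v,196:312:4]))
E
```

```text
locker-frame TCP from sill: X -0.2205 Y -0.0027 z 0.2045 yaw 60.15 F [-0.5 -0.2  0.4] gap 0.0315 t 26.825
prl [206.   47.8]
prr [299.1  48. ]
nr [301.8 -54.7]
grip [252.3 149. ]
tinc [252.4 -16.3]
brown [243 137  20  27 491] [252.8 150. ]
brown [225 266  11  15  65] [229.4 272.7]
brown [ 104  317  336   46 4989] [284.2 350.9]
0 211 151 224 193 211 249 139  57  42  51  50  51  49  44  50  46  50  51  53  50  45  41  44  20 166 108 169 138 198
5 211 113 223 198 206 206 255  42  46  49  49  54  52  55  54  56  53  50  49  49  40  41  46 254  66  78 138 153 193
10 209  72 226 199 205 202 116 235  48  44  41  52  50  57  52  53  46  49  45  47  47  46  15  83 100 137 110 176 189
15 209  60 226 196 217 201 202  76 161  41  46  45  50  47  42  50  52  47  46  48  39  42  82  84 102 174  98 190 184
20 211  64 227 195 214 203 202  93  96  99  36  49  48  46  50  44  50  40  45  41 113 130  39  98 103 184 180 201 176
25 212  66 225 197 158 201 204 199  84  94  97  79  88  42  44  38  40  20 203 144  84  19  99 105 197 195 219 208 165
30 207  68 224 191 103 203 203 201 204  88  96  98  92 101  
[... 429 characters left out ...]
4  89  88  81  81  74  71  66  66  66  51  54  53  61  55  65  67  70  70  74  80  76  90  85 226 216 134
55 210 147 224 221 223 221 228 223 220 216 224 220 202 200 198 198 196 222 219 214 221 222 214 214 210 217 201 215 147
60 208 158 230 219 219 218 216 217 218 218 215 216 202 199 201 195 194 219 212 211 211 212 210 208 212 212 189 217 135
65 204 166 178 217 217 218 218 217 216 216 216 216 199 200 198 197 199 219 211 211 209 210 211 211 210 207 179 217 123
70 204 180 224 218 218 216 216 217 215 215 215 214 199 197 196 194 196 213 211 211 212 210 210 208 207 209 174 212 111
75 192 198 230 217 217 216 216 215 214 213 215 214 197 195 194 192 193 214 211 209 208 208 208 208 208 207 146 211 137
```

jog_arm:
  plan:
    - {"x": 0, "y": -0.002, "z": 0.03, "roll": 0, "grip": 1}
    - {"x": 0, "y": 0, "z": 0.05, "roll": 0, "grip": 1}
    - {"x": 0, "y": 0, "z": 0.04, "roll": 0, "grip": 1}
    - {"x": 0, "y": 0, "z": 0.01, "roll": 0, "grip": 1}
    - {"x": 0.005, "y": 0, "z": 0, "roll": 0, "grip": 1}
    - {"x": 0.008, "y": 0, "z": 0, "roll": 0, "grip": 1}
    - {"x": 0.006, "y": 0, "z": 0, "roll": 0, "grip": 1}
    - {"x": 0.005, "y": 0, "z": 0, "roll": 0, "grip": 1}
    - {"x": 0.005, "y": 0, "z": 0, "roll": 0, "grip": 1}

```text
clock: 28.0
position: [0.4985, 0.0148, 0.0764]
ee_rot: [0.001, 0.866, 0.501, 0.0]
wrist_force: [-2.9, -5.2, 5.6]
finger_gap: 0.0005
gripper_force: 3.3
```

```bash
python3 -c "
from h import *
rel()"
```

```text
locker-frame TCP from sill: X -0.1923 Y -0.0016 z 0.0764 yaw 60.11 F [-2.9 -5.2  5.6] gap 0.0005 t 28.0
```

jog_arm:
  plan:
    - {"x": 0.005, "y": -0.0008, "z": 0, "roll": 0, "grip": 1}
    - {"x": 0.005, "y": 0, "z": 0, "roll": 0, "grip": 1}
    - {"x": 0.005, "y": 0, "z": 0, "roll": 0, "grip": 1}
    - {"x": 0.005, "y": 0, "z": 0, "roll": 0, "grip": 1}
    - {"x": 0.005, "y": 0, "z": 0, "roll": 0, "grip": 1}
    - {"x": 0.005, "y": 0, "z": 0, "roll": 0, "grip": 1}
    - {"x": 0.005, "y": 0, "z": 0, "roll": 0, "grip": 1}
    - {"x": 0.005, "y": 0, "z": 0, "roll": 0, "grip": 1}

```text
clock: 29.0
position: [0.5178, 0.049, 0.0771]
ee_rot: [0.002, 0.866, 0.5, 0.0]
wrist_force: [-5.4, -8.1, 8.5]
finger_gap: 0.0003
gripper_force: 4.8
```

```bash
python3 - <<'E'
from h import *
rel();f=grab('wrist','w11')
s=ctrl.state();p=f['pixels'].astype(int)
m=((p[...,0]>1.5*p[...,2])&(p[...,0]-p[...,2]>25)).astype(np.uint8)
n,l,st,ce=cv2.connectedComponentsWithStats(m)
for i in range(1,n):
  if st[i,4]>60 and 200<ce[i][0]<310: print('brown',st[i],ce[i].round(1))
d=s['position'][:2]-S0;X,Y=d@LX,d@LY
def L(x,y,z): p=S0+LX*x+LY*y; return [p[0],p[1],z]
for hw in(0,.01): print(proj(f,[L(X+hw,Y,.1215),L(X+hw+.024,Y,.1215),L(X+hw+.102,Y+.042,.1015),L(X+hw+.102,Y-.042,.1015)]).round(1).tolist())
E
```

```text
locker-frame TCP from sill: X -0.1531 Y -0.0012 z 0.0771 yaw 60.06 F [-5.4 -8.1  8.5] gap 0.0003 t 29.0
brown [ 230  174   50  163 3153] [254.2 229.1]
[[254.2, 250.4], [254.2, 207.6], [172.4, 50.8], [335.8, 51.0]]
[[254.2, 233.1], [254.2, 188.7], [171.4, 30.0], [336.8, 30.3]]
```

jog_arm:
  plan:
    - {"x": 0, "y": 0, "z": -0.002, "roll": 0, "grip": 1}
    - {"x": 0, "y": 0, "z": 0, "roll": 0, "grip": 1}

```text
clock: 29.3
position: [0.5174, 0.0508, 0.0772]
ee_rot: [0.0, 0.865, 0.501, 0.001]
wrist_force: [-1.6, -2.1, 0.8]
finger_gap: 0.0003
gripper_force: 0.8
```

```bash
python3 - <<'E'
from h import *
rel();f=grab('wrist','w12');g=cv2.cvtColor(f['pixels'],cv2.COLOR_RGB2GRAY)
for v in range(0,60,5): print(v,' '.join('%3d'%x for x in g[v,150:362:7]))
for v in range(150,260,10): print(v,f['pixels'][v,240:272:8].tolist())
E
```

```text
locker-frame TCP from sill: X -0.1517 Y 0.0001 z 0.0772 yaw 60.15 F [-1.6 -2.1  0.8] gap 0.0003 t 29.3
0 152 203  74 211 189  85 198 199 198 195 199  88 102  99  23  48  88  97  92  89  98  95  97  95 106 182 112 168 145 189 145
5 146 199  73 211 186 178 196 199 200 200 201 197  84 222 103  93  98  96 103 100 101  95  97 117 183 180  58 168 162 186 123
10 138 199  75 211 186  79 198 199 199 201 198 199 200 129  99 101  99 102  99  94 106 102  99 195 182 180  56 168 168 187 126
15 148 200  67 212 185  62 200 203 204 204 207 203 198 201 132 102 100  99  97 103  99  97 192 186 186 182  51 166 180 178 124
20 149 197  72 213 181 189 188 187 187 187 187 184 185 185 184 183 181 182 178 180 179 181 176 172 164 162 152 164 187 175 139
25 153 197  83 214  40  61  51  57  54  62  62  67  79  83  90  96 103 111 119 127 136 146 150 159 170 179 177 166 195 177 129
30 146 197  89 222 213 109 109 104 103 110 104 104 112 162 206 221 205 207  87  67  67  61  58  62  60  61  67 225 201 150 129
35 139 197  94 216 215 216 214 213 211 212 210 210 212 151 199 200 196 193 220 212 220 203 211 106  91  87 104
[... 545 characters left out ...]
, [178, 180, 179], [176, 178, 179], [176, 177, 176]]
160 [[149, 150, 148], [175, 174, 175], [172, 173, 175], [170, 174, 173]]
170 [[153, 154, 155], [173, 176, 176], [172, 174, 174], [170, 172, 174]]
180 [[70, 50, 41], [84, 58, 40], [81, 53, 37], [75, 46, 28]]
190 [[123, 76, 55], [144, 92, 63], [145, 93, 68], [137, 89, 64]]
200 [[131, 85, 57], [146, 91, 63], [134, 87, 61], [143, 96, 62]]
210 [[124, 80, 54], [134, 79, 56], [249, 214, 126], [151, 97, 70]]
220 [[78, 49, 38], [82, 58, 40], [80, 57, 43], [78, 47, 31]]
230 [[75, 47, 42], [75, 46, 38], [33, 32, 33], [75, 44, 40]]
240 [[74, 46, 43], [72, 40, 38], [34, 37, 41], [70, 44, 37]]
250 [[75, 47, 39], [74, 41, 34], [22, 24, 26], [74, 41, 39]]
```

jog_arm:
  plan:
    - {"x": 0.005, "y": 0, "z": 0, "roll": 0, "grip": 1}
    - {"x": 0.005, "y": 0, "z": 0, "roll": 0, "grip": 1}
    - {"x": 0.005, "y": 0, "z": 0, "roll": 0, "grip": 1}
    - {"x": 0.005, "y": 0, "z": 0, "roll": 0, "grip": 1}
    - {"x": 0.005, "y": 0, "z": 0, "roll": 0, "grip": 1}
    - {"x": 0.005, "y": 0, "z": 0, "roll": 0, "grip": 1}
    - {"x": 0.005, "y": 0, "z": 0, "roll": 0, "grip": 1}
    - {"x": 0.005, "y": 0, "z": 0, "roll": 0, "grip": 1}

```text
clock: 30.35
position: [0.5369, 0.0845, 0.0774]
ee_rot: [0.001, 0.866, 0.501, -0.0]
wrist_force: [-2.6, -6.1, 5.5]
finger_gap: 0.0004
gripper_force: 3.5
```

```bash
python3 -c "
from h import *
rel()"
```

```text
locker-frame TCP from sill: X -0.1127 Y 0.0000 z 0.0774 yaw 60.10 F [-2.6 -6.1  5.5] gap 0.0004 t 30.35
```

jog_arm:
  plan:
    - {"x": 0.005, "y": 0, "z": -0.001, "roll": 0, "grip": 1}
    - {"x": 0.005, "y": 0, "z": 0, "roll": 0, "grip": 1}
    - {"x": 0.005, "y": 0, "z": 0, "roll": 0, "grip": 1}
    - {"x": 0.005, "y": 0, "z": 0, "roll": 0, "grip": 1}
    - {"x": 0.005, "y": 0, "z": 0, "roll": 0, "grip": 1}
    - {"x": 0.005, "y": 0, "z": 0, "roll": 0, "grip": 1}
    - {"x": 0.005, "y": 0, "z": 0, "roll": 0, "grip": 1}
    - {"x": 0.005, "y": 0, "z": 0, "roll": 0, "grip": 1}
    - {"x": 0.003, "y": 0, "z": 0, "roll": 0, "grip": 1}

```text
clock: 31.48
position: [0.5582, 0.122, 0.0782]
ee_rot: [0.001, 0.866, 0.501, -0.0]
wrist_force: [-3.4, -5.1, 5.0]
finger_gap: 0.0007
gripper_force: 3.0
```

```bash
python3 -c "
from h import *
rel()"
```

```text
locker-frame TCP from sill: X -0.0696 Y 0.0003 z 0.0782 yaw 60.12 F [-3.4 -5.1  5. ] gap 0.0007 t 31.475
```

Now the last stretch, in small steps, watching for the back stop.

jog_arm:
  plan:
    - {"x": 0.003, "y": 0, "z": 0, "roll": 0, "grip": 1}
    - {"x": 0.003, "y": 0, "z": 0, "roll": 0, "grip": 1}
    - {"x": 0.003, "y": 0, "z": 0, "roll": 0, "grip": 1}
    - {"x": 0, "y": 0, "z": 0, "roll": 0, "grip": 1}

```text
clock: 31.98
position: [0.5628, 0.1304, 0.0778]
ee_rot: [0.0, 0.865, 0.501, -0.0]
wrist_force: [-1.5, -3.2, 2.9]
finger_gap: 0.0008
gripper_force: 1.8
```

```bash
python3 -c "
from h import *
rel()"
```

```text
locker-frame TCP from sill: X -0.0600 Y 0.0005 z 0.0778 yaw 60.15 F [-1.5 -3.2  2.9] gap 0.0008 t 31.975
```

jog_arm:
  plan:
    - {"x": 0.002, "y": 0, "z": 0, "roll": 0, "grip": 1}
    - {"x": 0.002, "y": 0, "z": 0, "roll": 0, "grip": 1}
    - {"x": 0, "y": 0, "z": 0, "roll": 0, "grip": 1}

```text
clock: 32.35
position: [0.5631, 0.1309, 0.0777]
ee_rot: [0.001, 0.866, 0.5, -0.003]
wrist_force: [-10.0, -11.9, 8.2]
finger_gap: 0.0007
gripper_force: 7.8
```

```bash
python3 -c "
from h import *
rel()"
```

```text
locker-frame TCP from sill: X -0.0594 Y 0.0006 z 0.0777 yaw 60.05 F [-10.  -11.9   8.2] gap 0.0007 t 32.35
```

jog_arm:
  plan:
    - {"x": 0.002, "y": 0, "z": 0, "roll": 0, "grip": 1}
    - {"x": 0, "y": 0, "z": 0, "roll": 0, "grip": 1}

```text
clock: 32.6
position: [0.5631, 0.1309, 0.0778]
ee_rot: [0.002, 0.866, 0.5, -0.005]
wrist_force: [-13.8, -17.9, 10.2]
finger_gap: 0.0001
gripper_force: 11.4
```

jog_arm:
  plan:
    - {"x": -0.006, "y": 0, "z": 0, "roll": 0, "grip": 1}
    - {"x": -0.02, "y": 0, "z": -0.01, "roll": 0, "grip": 1}
    - {"x": -0.03, "y": 0, "z": -0.05, "roll": 0, "grip": 1}
    - {"x": -0.04, "y": 0, "z": -0.05, "roll": 0, "grip": 1}
    - {"x": -0.05, "y": 0, "z": -0.03, "roll": 0, "grip": 1}
    - {"x": -0.03, "y": 0, "z": 0, "roll": 0, "grip": 1}
    - {"x": 0, "y": 0, "z": 0, "roll": 0, "grip": 1}

```text
clock: 33.48
position: [0.4786, -0.0168, 0.2168]
ee_rot: [0.0, 0.866, 0.5, 0.001]
wrist_force: [0.4, -0.0, -0.3]
finger_gap: 0.0004
gripper_force: 0.0
```

```bash
python3 - <<'E'
from h import *
import pickle
rel();f=grab('wrist');g=grab('side');F0=pickle.load(open('F5.pkl','rb'))['side']
def L(x,y,z): p=S0+LX*x+LY*y; return [p[0],p[1],z]
p=f['pixels'].astype(int)
m=((p[...,0]>1.5*p[...,2])&(p[...,0]-p[...,2]>25)).astype(np.uint8)
n,l,st,ce=cv2.connectedComponentsWithStats(m)
for i in range(1,n):
  if st[i,4]>60 and 215<ce[i][0]<290:
    b=st[i];print('brown',b,ce[i].round(1)); 
    for v in(b[1],b[1]+b[3]): q=onz(f,b[0]+b[2]/2,v,.1215);print('X',(q[:2]-S0)@LX,(q[:2]-S0)@LY)
print('pred grip home front/rear top',proj(f,[L(-.024,0,.1215),L(-.048,0,.1215)]).round(1).tolist())
# flap: side view pixels now vs shut at F5
for z in(.145,.13,.115,.1,.098,.094):
  for y in(.03,0,-.03):
    u,v=proj(g,L(.001,y,z))[0].round().astype(int);print(z,y,g['pixels'][v,u].tolist(),F0['pixels'][v,u].tolist(),end=' | ')
  print()
E
```

```text
locker-frame TCP from sill: X -0.2296 Y -0.0001 z 0.2168 yaw 60.05 F [ 0.4 -0.  -0.3] gap 0.0004 t 33.475
brown [230 220  22 112 804] [245.1 258. ]
X -0.26420917580690545 0.013085446120360503
X -0.40034278453055056 0.014805025816089157
brown [258 220  22 112 812] [264.  258.5]
X -0.26420732699805455 -0.015078660875123854
X -0.400364718342189 -0.017085630961820152
pred grip home front/rear top [[254.1, -52.2], [254.1, -21.4]]
0.145 0.03 [98, 95, 95] [97, 94, 94] | 0.145 0 [101, 96, 97] [99, 95, 95] | 0.145 -0.03 [96, 92, 92] [95, 92, 92] | 
0.13 0.03 [102, 98, 99] [101, 98, 97] | 0.13 0 [103, 99, 98] [102, 99, 99] | 0.13 -0.03 [103, 98, 99] [104, 99, 99] | 
0.115 0.03 [102, 98, 98] [103, 99, 99] | 0.115 0 [102, 98, 98] [102, 97, 98] | 0.115 -0.03 [103, 99, 99] [103, 99, 99] | 
0.1 0.03 [88, 64, 56] [54, 52, 52] | 0.1 0 [48, 47, 47] [49, 47, 47] | 0.1 -0.03 [44, 42, 42] [45, 44, 44] | 
0.098 0.03 [93, 57, 43] [44, 43, 43] | 0.098 0 [35, 35, 35] [46, 45, 44] | 0.098 -0.03 [47, 45, 45] [46, 45, 45] | 
0.094 0.03 [91, 54, 39] [64, 61, 61] | 0.094 0 [46, 46, 47] [72, 70, 70] | 0.094 -0.03 [75, 72, 73] [72, 69, 70] |
```

```bash
python3 - <<'E'
from h import *
g=grab('side')
def L(x,y,z): p=S0+LX*x+LY*y; return [p[0],p[1],z]
c=proj(g,[L(-.036,0,.1215),L(-.036,0,.0955)]);print(c)
p=g['pixels'].astype(int);m=((p[...,0]>1.4*p[...,2])&(p[...,0]-p[...,2]>20)).astype(np.uint8)
u,v=c.mean(0).astype(int);m[:, :u-25]=0;m[:,u+25:]=0;m[:v-25]=0;m[v+25:]=0
n,l,st,ce=cv2.connectedComponentsWithStats(m)
for i in range(1,n):
  if st[i,4]>15:print(st[i],ce[i].round(1),((onz(g,*ce[i],.108)[:2]-S0)@np.c_[LX,LY]).round(4))
rel()
E
```

```text
[[266.90248116 161.65829042]
 [267.03795292 169.83127613]]
[241 140   2   9  16] [241.4 143.7] [0.089  0.1687]
[263 161   8  11  67] [266.4 165.9] [-0.0364  0.0018]
locker-frame TCP from sill: X -0.2281 Y 0.0004 z 0.2155 yaw 60.20 F [ 0.3  0.4 -0.3] gap 0.0002 t 33.625
```

The grip sits at X = -36.4 mm against the expected -36, and the flap looks the same as when shut. Handing in.

```bash
python3 -c "
from station import ctrl
print(ctrl.job_done())"
```

```text
the job is handed in; nothing more can be done
None
```

I handed the job in at about 34 s: shelf hung on the cleat, open tin in the tray, tray home against the back, flap shut and only the neck and grip showing; I did not recheck that the lidded tin, jar and gum bottle stayed put.

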